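# Set up an antenna-range fixture: index the turntable, then bring the probe carriage home

### The arm

A 7-joint arm with a two-finger parallel gripper is mounted at the origin on the work surface. World frame = base frame: x ahead of the robot, y to its left, z up, the work surface at z = 0. Lengths are in mm, angles in rad, forces in N, time in s.
With the tool pointing down it reaches from about 425 to 950 mm from the base axis. Payload 4.7 kg.
Tool frame: the origin (TCP) lies midway between the tips of the shut fingers; the grasp point (between the pads) lies 19 mm behind it; z points along the fingers, y is the line along which they close (so a half turn about z gives the same grasp; the last joint's range is limited). The gripper opens to 87 mm and grips with 3 to 60 N. Pads are 19 mm wide; open, the fingers measure 117 mm over their backs; the gripper's body (75 mm by 190 mm) begins 51 mm behind the grasp point.
Start: joints at [-1.351, 0.469, -0.049, 1.532, 0.024, 1.141, -0.082], TCP at [166.17, 654.245, 222.573] pointing down, gripper open.
Joint ranges: [-2.59, 2.59], [-0.33, 1.99], [-1.39, 1.29], [0.1, 2.45], [-1.04, 4.18], [0.21, 1.99], [-2.66, 2.66]. Speed limits (rad/s): [2.57, 2.57, 3.14, 3.14, 3.14, 3.14, 3.14].

### API

Orientations are given as a 3x3 rotation matrix whose columns are the frame's x, y, z axes.
In Python, from station import env gives the robot as it stands.
- The arm moves only by the tool drive_tool, never from a script. Its argument "commands" is a list of rows, each a list of 2 entries, a list of its own where there are three numbers: the shift along the tool's x, y, z in mm, then the turn about the tool's z in degrees. A call has 1 to 10 rows; each row is the pose to reach, as a shift and turn from the pose commanded when the call began, along the tool's axes at that moment; what a row does not reach only later rows make up. A row lasts 1/12 s, in which the tool goes at most 41.7 mm and 7.16 degrees, less where a joint would pass 70% of its speed; a pose out of reach is approached as far as the arm can. A call with a gripper value outside its range is refused whole. "hand" is the opening, from 0 (shut) to 1 (fully open), set as the call begins (left out, the last holds). The fingers move at their own pace and stop on an object; "newtons" is the grip in N (left out, the last holds). Time passes only in rows, so rows that repeat a pose let the fingers close. It gives the time, the measured TCP pose, the force, the opening and the grip force at its end, in the units of the state.
- env.observe(): the state, without advancing time (a new reading comes with each control period).
- env.grab_frame(name): name is "scene" or "top" or "wrist"; returns a dict with "frame" (480x640x3 uint8, red, green, blue), "camera_matrix" (3x3 intrinsics, pixels), "rvec" (rotation vector, rad) and "tvec" (3), from world to camera coordinates, as OpenCV has them; the wrist camera has in their place "tool_from_camera" (4x4, takes a point from camera to tool coordinates, whose origin is the TCP and whose axes are the flange's). Camera axes: x right, y down, z forward; pixel columns grow to the right and rows downward; lengths in mm; the calibration is good to about 2 mm. A picture is of the moment at which its call begins: read the wrist's pose just before it. There is no depth.
- env.close_job(): hands the job in; it is judged then, once.
The state is a dict: "time": time; "q": joint angles; "joint_velocities": joint speeds; "joint_torque": joint torques, N m; "tool_pos": TCP position; "tcp_rot": TCP orientation; "contact_force": force on the tool from outside, world axes, zero at the start; "wrist_torque": the same for the moment, N m; "finger_gap": opening from 0.0 (shut) to 1.0 (fully open); "gripper_force": force on a finger pad.
Only numpy, scipy, OpenCV 4.12 (cv2) and the standard library are available. Lean on these libraries where they do the work, as an engineer would, in place of code of your own. Each camera call takes 0.05 s, during which the arm holds its last target. There are 200 camera calls.

### The job

Turn the turntable by pushing its spokes until the red spoke points straight at the yellow index pointer. Then push the blue probe carriage along its guides, on its centre line so that it does not jam, until its nose is fully home against the yellow stop under the bridge. Do not touch the black device on the turntable, do not bump the bridge, and leave the jar, the attenuator and the mouse where they stand.

Things in the scene. Friction and masses are not known exactly. Their poses are not given: they have to be found in the camera images.
- fixture: Dark steel breadboard fixed to the bench, 330 x 600 x 12 mm (own x -140 to 190, y -360 to 240 mm), carrying turntable, slide and bridge. Origin: on the turntable's axis at bench height. +x runs along the slide from its open end (robot's side) to the yellow stop; +y from the slide towards the turntable; z up. The slide's centre line is y = -240 mm. Heights z below are over the bench.
- bridge: Fixed aluminium bridge over slide and turntable; same frame as the fixture. Beam x -70 to 10 mm, y -360 to 240, underside z 177, top z 211. Two 30 mm square posts at x = -30, y = -340 and 220 mm. To work beneath it from the robot's side the tool must be tilted, about 30 to 45 degrees, fingers pointing down and away from the robot. Not to be touched.
- turntable (a joint): Turntable angle about the fixture's z, counter-clockwise from above; 0 when the red spoke points along fixture +x. No end stops; light friction (0.03 N m), coasts up to 0.1 rad after a brisk push. Aluminium disc, radius 80 mm, top z 35. Eight spokes 45 degrees apart (one red, seven white): upright radial vanes 8 mm thick, radius 65 to 125 mm, z 36 to 70.
- red_tip (a point): Outer end of the red spoke, mid-thickness, z 53 mm, 125 mm from the turntable's axis.
- index_tip (a point): Where the red spoke's end must be when indexed: 125 mm from the turntable's axis, z 53 mm, straight in front of the fixed yellow index pointer (yellow bar z 59 to 71 mm, 135 to 190 mm from the axis, on a 14 mm post). On the turntable's far side; its bearing differs from start to start.
- device: Black device under test, box 90 x 50 x 34 mm, fixed on the middle of the turntable, a brass connector on each long side (nothing farther than 57 mm from the axis), top z 69 mm. Origin: under its centre. Not to be touched.
- carriage: Loose blue probe carriage, 0.8 kg. Runner 120 x 30 x 18 mm with a 60 x 40 mm guide shoe at its middle, between two guide bars (1.5 mm play each side, bar tops z 26, outer faces 35.5 mm from the centre line). Brass horn on top, facing the turntable, up to z 120 mm. Friction 4 to 8 N; jams if pushed 30 mm or more off its centre line. Origin: under the runner's middle; x to its nose.
- push_bar (a point): The place to push: middle of the robot-side face of the carriage's upright blue push bar, on a white stripe, z 52 mm. The bar is 120 mm wide along the carriage's y, 14 mm thick, z 31 to 73 mm.
- nose (a point): Middle of the front end of the carriage's runner, 120 mm ahead of push_bar, z 21 mm. It meets stop_face when the carriage is home.
- stop_face (a point): Middle of the robot-side face of the fixed yellow stop block (75 mm wide, 20 mm thick, top z 46 mm) at the slide's far end; z 21 mm.
- jar_c (a point): Bystander: amber jar with a wooden cap, 52 mm diameter, 115 mm high, loose on the bench. Point at its centre, half-way up.
- attenuator_c (a point): Bystander: upright metal cylinder (attenuator with a brass connector on top), 48 mm diameter, 90 mm high, loose on the bench. Point at its centre, half-way up.
- mouse_c (a point): Bystander: black computer mouse 105 x 60 x 33 mm, loose on the bench to the left of the fixture. Point at its centre.
Mind the look-alikes: they are no part of the job. There is more than one size of the carriage; the job needs the largest.

How it is judged:
By the outcome, as a careful person would: the job done as asked, in the order asked, and still so for the second after the job is handed in, with the robot touching nothing.
It also fails if it takes over 72 s, if anything falls off the work surface, if the arm or the gripper's body presses on something with over 40 N, if the wrist force passes 120 N, or if a joint passes its speed limit or range.

## Working session

There is one attempt and no reset: what is moved stays moved. The work goes in short steps, Python scripts to look and compute and a tool call to move; the robot and the scene stay as the last step left them, time stands still between calls to the robot, and variables do not carry over. Pictures are saved under pics/ and viewed, at most 10 in all, crops included, and the job is handed in when it is done.

Besides the shell and the picture viewer there is one more tool, called after ">>>" as name(argument=value, ...) on one line, values as JSON. drive_tool: Moves the arm, as the interface text tells. Its arguments: {"type":"object","properties":{"commands":{"type":"array"},"hand":{"type":"number"},"newtons":{"type":"number"}},"required":["commands"]}

```bash
mkdir -p pics; cat > h.py <<'E'
import numpy as np,cv2
from station import env
def grab(n):
    s=env.observe(); f=env.grab_frame(n); K=np.array(f["camera_matrix"],float)
    if n=="wrist":
        T=np.eye(4);T[:3,:3]=s["tcp_rot"];T[:3,3]=s["tool_pos"]
        M=T@np.array(f["tool_from_camera"]);R=M[:3,:3];C=M[:3,3]
    else:
        Rc=cv2.Rodrigues(np.array(f["rvec"],float))[0];R=Rc.T;C=-R@np.array(f["tvec"],float).ravel()
    return f["frame"],K,R,C
def onz(px,K,R,C,z):
    px=np.atleast_2d(px).astype(float)
    d=(R@np.linalg.inv(K)@np.c_[px,np.ones(len(px))].T).T
    return C+d*((z-C[2])/d[:,2])[:,None]
def proj(P,K,R,C):
    p=(K@R.T@(np.atleast_2d(P)-C).T).T
    return p[:,:2]/p[:,2:]
def save(n,im): cv2.imwrite("pics/"+n,im[:,:,::-1])
E
python3 - <<'E'
from h import *
for n in("top","scene"):
    f,K,R,C=grab(n);save(n+"1.png",f);print(n,C.round(),R[:,2].round(2),K[0,0])
    np.savez(n+".npz",f=f,K=K,R=R,C=C)
s=env.observe();print(s["time"],np.array(s["tcp_rot"]).round(2))
E
```

```text
top [ 385.   54. 1423.] [ 0.13 -0.01 -0.99] 587.1558142145432
scene [1308.  335.  799.] [-0.69 -0.27 -0.67] 527.6648938120337
0.1 [[-0.97  0.25 -0.  ]
 [ 0.25  0.97 -0.  ]
 [-0.   -0.   -1.  ]]
```

View pics/top1.png

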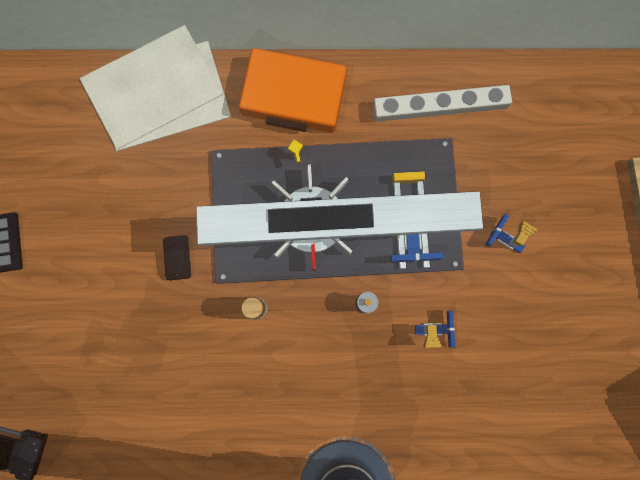

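View pics/scene1.png

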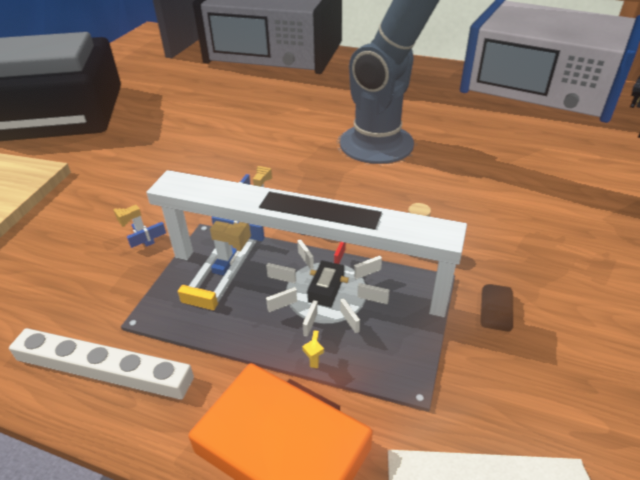

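The top view shows the fixture screws at about (219,155), (445,144), (461,265) and (223,277). The red spoke tip is near (314,270), the pointer near (297,158), the big carriage's bar near (417,257), the stop near (409,177), the jar at (254,308), and the attenuator at (368,302). The scene view agrees.

```bash
cat > meas.py <<'E'
from h import *
d=np.load("top.npz");f,K,R,C=[d[k] for k in("f","K","R","C")]
g=cv2.cvtColor(f,cv2.COLOR_RGB2GRAY)
S=[]
for u,v in[(219,155),(445,144),(461,265),(223,277)]:
    w=g[v-5:v+6,u-5:u+6].astype(float); w=np.clip(w-w.min()-40,0,None) ;yy,xx=np.mgrid[v-5:v+6,u-5:u+6]
    S.append([(w*xx).sum()/w.sum(),(w*yy).sum()/w.sum()])
S=onz(S,K,R,C,13);print("screws",S.round(1).tolist())
# order: far-left, far-right, near-right, near-left
ex=(S[0]+S[1]-S[2]-S[3]);th=np.arctan2(ex[1],ex[0])
ey=(S[0]+S[3]-S[1]-S[2]);th2=np.arctan2(-ey[0],ey[1])
th=th2  # long side better
print("sizes",np.linalg.norm(ex)/2,np.linalg.norm(ey)/2,"th",np.degrees([th,np.arctan2(ex[1],ex[0])]))
F=np.array([[np.cos(th),-np.sin(th)],[np.sin(th),np.cos(th)]])
O=S.mean(0)[:2]-F@np.array([25,-60]);print("O",O)
np.savez("fix.npz",F=F,O=O,th=th)
fx=lambda P:(np.atleast_2d(P)[:,:2]-O)@F
hsv=cv2.cvtColor(f,cv2.COLOR_RGB2HSV)
def m(lo,hi,box):
    k=cv2.inRange(hsv,lo,hi);z=np.zeros_like(k);x0,y0,x1,y1=box;z[y0:y1,x0:x1]=k[y0:y1,x0:x1];return np.argwhere(z)[:,::-1]
red=m((0,150,80),(6,255,255),(290,235,340,280));red=np.vstack([red,m((174,150,80),(180,255,255),(290,235,340,280))])
P=fx(onz(red,K,R,C,70));print("red n",len(P),"min/max x",P.min(0),P.max(0),"ang",np.degrees(np.arctan2(*P.mean(0)[::-1])))
yl=m((22,120,90),(34,255,255),(280,135,310,170));P=fx(onz(yl,K,R,C,71));print("ptr",len(P),P.mean(0),np.degrees(np.arctan2(*P.mean(0)[::-1])))
r=np.hypot(*P.T);print("ptr r",r.min(),r.max(), "inner",np.degrees(np.arctan2(*P[r<r.min()+15].mean(0)[::-1])))
ys=m((20,120,90),(34,255,255),(390,168,430,190));P=fx(onz(ys,K,R,C,46));print("stop",P.min(0),P.max(0))
bl=m((105,120,50),(125,255,255),(385,245,450,270));P=fx(onz(bl,K,R,C,73));print("bar",P.min(0),P.max(0))
for n,c,z in(("jar",(254,308),115),("att",(368,302),90),("mouse",(177,258),30)):
    w=onz([c],K,R,C,z);print(n,w.round(),fx(w).round())
E
python3 meas.py
```

```text
screws [[792.0, 305.0, 13.0], [819.1, -254.7, 13.0], [519.1, -283.5, 13.0], [491.8, 290.0, 13.0]]
sizes 300.90417990142413 567.2683561482 th [2.7444143 4.1814705]
O [627.6399249   72.95729423]
red n 76 min/max x [-1.24734226e+02  2.91348911e-02] [-68.55289089   7.32093884] ang 177.8611538979059
ptr 183 [161.80739125  32.22068022] 11.261985621661088
ptr r 133.1163658202071 188.77663674144475 inner 11.634520434989831
stop [  73.63586496 -273.42259686] [  99.86578571 -196.7964427 ]
bar [-116.42811599 -294.85228821] [ -80.97281301 -177.77390123]
jar [[414. 203. 115.]] [[-208.  140.]]
att [[426. -52.  90.]] [[-208. -115.]]
mouse [[535. 396.  30.]] [[-77. 327.]]
```

>>> drive_tool(commands=[[[0, 0, -40], 0], [[0, 0, -80], 0], [[0, 0, -120], 0], [[0, 0, -160], 0], [[0, 0, -180], 0]], hand=0)

```text
time: 0.52
tool_pos: [166.4, 655.2, 408.2]
tcp_rot: [[-0.969, 0.246, 0.001], [0.246, 0.969, 0.007], [0.001, 0.007, -1.0]]
contact_force: [-0.6, -0.8, 0.7]
finger_gap: 0.705
gripper_force: 0.0
```

>>> drive_tool(commands=[[[-300, -260, -60], -9], [[-300, -260, -60], -9], [[-300, -260, -60], -9], [[-300, -260, -60], -9], [[-300, -260, -60], -9], [[-300, -260, -60], -9], [[-300, -260, -60], -9], [[-300, -260, -60], -9], [[-300, -260, -60], -9], [[-300, -260, -60], -9]])

```text
time: 1.35
tool_pos: [395.5, 323.8, 463.2]
tcp_rot: [[-0.995, 0.097, 0.001], [0.097, 0.995, -0.001], [-0.002, -0.0, -1.0]]
contact_force: [1.2, 0.7, -0.5]
finger_gap: 0.019
gripper_force: 0.0
```

>>> drive_tool(commands=[[[-250, -268, 0], -8.6], [[-250, -268, 0], -8.6], [[-250, -268, 0], -8.6], [[-250, -268, 0], -8.6], [[-250, -268, 0], -8.6], [[-250, -268, 0], -8.6], [[-250, -268, 0], -8.6], [[-250, -268, 0], -8.6], [[-250, -268, 0], -8.6], [[-250, -268, 0], -8.6]])

```text
time: 2.18
tool_pos: [619.8, 29.7, 460.7]
tcp_rot: [[-0.999, -0.046, -0.001], [-0.046, 0.999, -0.006], [0.001, -0.006, -1.0]]
contact_force: [-1.8, -0.5, -0.2]
finger_gap: 0.008
gripper_force: 0.0
```

```bash
python3 -c "
from h import *
s=env.observe();print(np.round(s['q'],3),s['tool_pos'])"
```

```text
[-0.427  0.286  0.429  1.3   -0.111  1.581  1.602] [619.78104108  29.67639256 460.7393074 ]
```

>>> drive_tool(commands=[[[-300, 0, 0], 0], [[-300, 0, 0], 0], [[-300, 0, 0], 0], [[-300, 0, 0], 0], [[-300, 0, 0], 0], [[-300, 0, 0], 0], [[-300, 0, 0], 0], [[-300, 0, 0], 0], [[-300, 0, 0], 0], [[-300, 0, 0], 0]])

```text
time: 3.02
tool_pos: [899.3, 53.6, 427.6]
tcp_rot: [[-0.998, -0.056, 0.043], [-0.056, 0.998, 0.004], [-0.043, 0.002, -0.999]]
contact_force: [-1.0, 1.0, 0.4]
finger_gap: 0.006
gripper_force: 0.0
```

```bash
python3 -c "
from h import *
s=env.observe();print(np.round(s['q'],3),s['tool_pos'])"
```

```text
[-0.123  1.012  0.316  0.106 -0.298  1.986  1.54 ] [899.33607345  53.5644421  427.59350877]
```

>>> drive_tool(commands=[[[-300, 0, 0], 0], [[-300, 0, 0], 0], [[-300, 0, 0], 0], [[-300, 0, 0], 0], [[-300, 0, 0], 0], [[-300, 0, 0], 0]])

```text
time: 3.52
tool_pos: [907.6, 53.0, 420.8]
tcp_rot: [[-0.997, -0.057, 0.055], [-0.058, 0.998, -0.003], [-0.054, -0.006, -0.999]]
contact_force: [0.5, -0.0, 0.6]
finger_gap: 0.009
gripper_force: 0.0
```

```bash
python3 -c "
from h import *
s=env.observe();print(np.round(s['q'],3),s['tool_pos'])"
```

```text
[-0.145  1.053  1.095  0.1   -1.041  1.986  1.586] [907.60571488  52.9794053  420.84843595]
```

>>> drive_tool(commands=[[[-100, 0, -300], 0], [[-100, 0, -300], 0], [[-100, 0, -300], 0], [[-100, 0, -300], 0], [[-100, 0, -300], 0], [[-100, 0, -300], 0], [[-100, 0, -300], 0], [[-100, 0, -300], 0]])

```text
time: 4.18
tool_pos: [891.9, 52.7, 486.9]
tcp_rot: [[-0.99, -0.059, 0.127], [-0.059, 0.998, 0.009], [-0.127, 0.002, -0.992]]
contact_force: [0.9, 0.0, -0.2]
finger_gap: 0.005
gripper_force: 0.0
```

```bash
python3 -c "
from h import *
s=env.observe();print(np.round(s['q'],3),s['tool_pos'])"
```

```text
[-0.147  0.979  1.093  0.1   -1.042  1.986  1.586] [891.85135419  52.65014126 486.87996101]
```

>>> drive_tool(commands=[[[-300, 0, -800], 0], [[-300, 0, -800], 0], [[-300, 0, -800], 0], [[-300, 0, -800], 0], [[-300, 0, -800], 0], [[-300, 0, -800], 0], [[-300, 0, -800], 0], [[-300, 0, -800], 0]])

```text
time: 4.85
tool_pos: [869.1, 50.7, 557.7]
tcp_rot: [[-0.977, -0.059, 0.206], [-0.057, 0.998, 0.016], [-0.207, 0.004, -0.978]]
contact_force: [-0.2, -0.2, -0.5]
finger_gap: 0.009
gripper_force: 0.0
```

```bash
python3 -c "
from h import *
s=env.observe();print(np.round(s['q'],3),s['tool_pos'])"
```

```text
[-0.151  0.899  1.1    0.101 -1.042  1.986  1.586] [869.07499614  50.67762117 557.7339773 ]
```

>>> drive_tool(commands=[[[-300, 0, -800], 0], [[-300, 0, -800], 0], [[-300, 0, -800], 0], [[-300, 0, -800], 0], [[-300, 0, -800], 0], [[-300, 0, -800], 0], [[-300, 0, -800], 0], [[-300, 0, -800], 0], [[-300, 0, -800], 0], [[-300, 0, -800], 0]])

```text
time: 5.68
tool_pos: [840.1, 47.5, 627.8]
tcp_rot: [[-0.957, -0.059, 0.285], [-0.055, 0.998, 0.023], [-0.286, 0.006, -0.958]]
contact_force: [-0.3, -0.6, -0.6]
finger_gap: 0.005
gripper_force: 0.0
```

>>> drive_tool(commands=[[[-100, 0, -800], 0], [[-100, 0, -800], 0], [[-100, 0, -800], 0], [[-100, 0, -800], 0], [[-100, 0, -800], 0], [[-100, 0, -800], 0], [[-100, 0, -800], 0], [[-100, 0, -800], 0], [[-100, 0, -800], 0], [[-100, 0, -800], 0]])

```text
time: 6.52
tool_pos: [800.0, 42.7, 705.3]
tcp_rot: [[-0.926, -0.06, 0.374], [-0.053, 0.998, 0.03], [-0.375, 0.008, -0.927]]
contact_force: [0.8, 0.3, 0.3]
finger_gap: 0.003
gripper_force: 0.0
```

>>> drive_tool(commands=[[[-100, 0, -800], 0], [[-100, 0, -800], 0], [[-100, 0, -800], 0], [[-100, 0, -800], 0], [[-100, 0, -800], 0], [[-100, 0, -800], 0], [[-100, 0, -800], 0], [[-100, 0, -800], 0], [[-100, 0, -800], 0], [[-100, 0, -800], 0]])

```text
time: 7.35
tool_pos: [752.8, 36.4, 778.6]
tcp_rot: [[-0.886, -0.061, 0.459], [-0.049, 0.998, 0.038], [-0.461, 0.011, -0.887]]
contact_force: [1.3, -0.8, 0.9]
finger_gap: 0.005
gripper_force: 0.0
```

>>> drive_tool(commands=[[[-100, 0, -800], 0], [[-100, 0, -800], 0], [[-100, 0, -800], 0], [[-100, 0, -800], 0], [[-100, 0, -800], 0], [[-100, 0, -800], 0], [[-100, 0, -800], 0], [[-100, 0, -800], 0], [[-100, 0, -800], 0], [[-100, 0, -800], 0]])

```text
time: 8.18
tool_pos: [699.0, 28.2, 847.1]
tcp_rot: [[-0.839, -0.062, 0.541], [-0.045, 0.998, 0.045], [-0.543, 0.013, -0.84]]
contact_force: [-0.2, 0.2, 0.5]
finger_gap: 0.002
gripper_force: 0.0
```

>>> drive_tool(commands=[[[100, 0, -800], 0], [[100, 0, -800], 0], [[100, 0, -800], 0], [[100, 0, -800], 0], [[100, 0, -800], 0], [[100, 0, -800], 0]])

```text
time: 8.68
tool_pos: [638.8, 19.1, 910.4]
tcp_rot: [[-0.784, -0.064, 0.618], [-0.041, 0.998, 0.051], [-0.62, 0.015, -0.785]]
contact_force: [0.5, -0.9, -0.2]
finger_gap: 0.003
gripper_force: 0.0
```

```bash
cat > go.py <<'E'
import sys
from h import *
d=np.load("fix.npz");th=np.radians(3.0);F=np.array([[np.cos(th),-np.sin(th)],[np.sin(th),np.cos(th)]]);O=d["O"]
s=env.observe();R=np.array(s["tcp_rot"]);p=np.array(s["tool_pos"])
print("now fix",(F.T@(p[:2]-O)).round(1),p[2].round(1),"q",np.round(s["q"],2),"f",np.round(s["contact_force"],1))
q=p
for a in sys.argv[1:]:
    v=np.array([float(t) for t in a.split(",")]);w=np.r_[O+F@v[:2],v[2]]
    print(a,"shift",(R.T@(w-p)).round(1))
E
python3 go.py -92,-32,260 -92,-32,120
```

```text
now fix [  8.3 -54.4] 910.4 q [-0.18  0.44  1.15  0.1  -1.04  1.99  1.6 ] f [ 0.5 -0.9 -0.2]
-92,-32,260 shift [481.8  14.  448.6]
-92,-32,120 shift [568.6  11.9 558.4]
```

>>> drive_tool(commands=[[[457, 14, 417], 0], [[457, 14, 417], 0], [[457, 14, 417], 0], [[457, 14, 417], 0], [[457, 14, 417], 0], [[457, 14, 417], 0], [[457, 14, 417], 0], [[457, 14, 417], 0], [[457, 14, 417], 0], [[457, 14, 417], 0]])

```text
time: 9.52
tool_pos: [595.3, 23.2, 720.1]
tcp_rot: [[-0.781, -0.07, 0.621], [-0.045, 0.997, 0.056], [-0.623, 0.016, -0.782]]
contact_force: [2.6, -1.5, -1.7]
finger_gap: 0.01
gripper_force: 0.0
```

```bash
python3 go.py -92,-32,260
```

```text
now fix [-34.9 -48. ] 720.1 q [-1.34 -0.24  0.91  1.29  0.38  1.35  1.29] f [ 2.6 -1.5 -1.7]
-92,-32,260 shift [331.2   9.7 324.7]
```

>>> drive_tool(commands=[[[331, 10, 325], 0], [[331, 10, 325], 0], [[331, 10, 325], 0], [[331, 10, 325], 0], [[331, 10, 325], 0], [[331, 10, 325], 0], [[331, 10, 325], 0], [[331, 10, 325], 0], [[331, 10, 325], 0], [[331, 10, 325], 0]])

```text
time: 10.35
tool_pos: [539.8, 32.5, 304.2]
tcp_rot: [[-0.785, -0.064, 0.616], [-0.041, 0.998, 0.052], [-0.618, 0.016, -0.786]]
contact_force: [1.4, 0.9, -0.1]
finger_gap: 0.006
gripper_force: 0.0
```

```bash
python3 go.py -92,-32,260
```

```text
now fix [-89.8 -35.9] 304.2 q [-0.98 -0.21  0.72  2.24  0.55  0.45  0.98] f [ 1.4  0.9 -0.1]
-92,-32,260 shift [29.   3.2 33.4]
```

>>> drive_tool(commands=[[[29, 3, 33], 0], [[29, 3, 33], 0], [[64, 3, 77], 0], [[64, 3, 77], 0], [[100, 2, 122], 0], [[100, 2, 122], 0], [[100, 2, 122], 0]])

```text
time: 10.93
tool_pos: [513.7, 39.0, 193.9]
tcp_rot: [[-0.786, -0.063, 0.615], [-0.044, 0.998, 0.046], [-0.617, 0.009, -0.787]]
contact_force: [-1.4, 3.3, -0.2]
finger_gap: 0.006
gripper_force: 0.0
```

```bash
python3 go.py -92,-32,52; python3 - <<'E'
from h import *
f,K,R,C=grab("wrist");np.savez("wrist.npz",f=f,K=K,R=R,C=C);save("w1.png",f);print(C,R[:,2])
E
```

```text
now fix [-115.6  -27.9] 193.9 q [-1.52 -0.14  1.29  2.45  1.27  0.21  0.25] f [-1.4  3.3 -0.2]
-92,-32,52 shift [ 69.   -5.6 126.1]
[349.73015904  28.35920455 270.97112618] [ 0.82019852  0.05738939 -0.56919316]
```

View pics/w1.png

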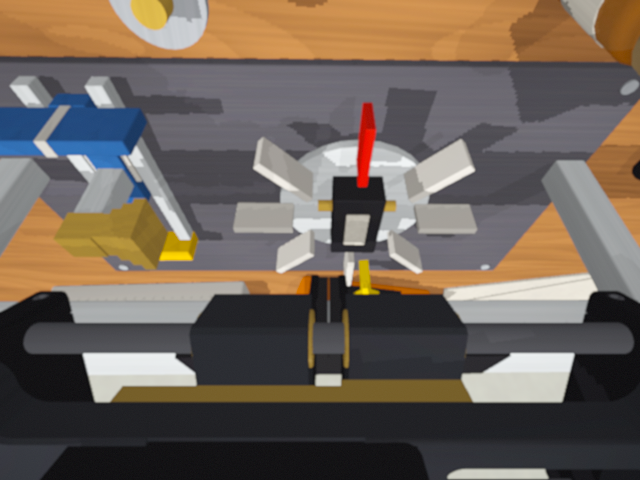

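The wrist view shows the near side clearly: the red spoke points at the robot around (367,105), the yellow pointer is at (365,280), and the carriage's striped bar is at (60,130). The arm has hit the limits of joints 4 and 6, so I'll fit a quick kinematic model to see which tilt is feasible.

```bash
cat > kin.py <<'E'
import numpy as np,itertools
from scipy.spatial.transform import Rotation as Ro
from scipy.optimize import least_squares
D=[([-1.351,.469,-.049,1.532,.024,1.141,-.082],(166.17,654.245,222.573)),
([-.427,.286,.429,1.3,-.111,1.581,1.602],(619.78,29.68,460.74)),
([-.123,1.012,.316,.106,-.298,1.986,1.54],(899.34,53.56,427.59)),
([-.145,1.053,1.095,.1,-1.041,1.986,1.586],(907.6,52.98,420.85)),
([-.147,.979,1.093,.1,-1.042,1.986,1.586],(891.85,52.65,486.88)),
([-.18,.44,1.15,.1,-1.04,1.99,1.6],(638.8,19.1,910.4)),
([-1.34,-.24,.91,1.29,.38,1.35,1.29],(595.3,23.2,720.1)),
([-.98,-.21,.72,2.24,.55,.45,.98],(539.8,32.5,304.2)),
([-1.52,-.14,1.29,2.45,1.27,.21,.25],(513.7,39,193.9))]
lo=np.array([-2.59,-.33,-1.39,.1,-1.04,.21,-2.66]);hi=np.array([2.59,1.99,1.29,2.45,4.18,1.99,2.66])
def fr(q,s):
    R=[np.eye(3)]
    for i in range(7): R.append(R[-1]@Ro.from_euler('zyzyzyz'[i],s[i]*q[i]).as_matrix())
    return R
def rows(q,s):
    R=fr(q,s);z=np.array([0,0,1.]);x=np.array([1.,0,0])
    return np.c_[z,R[1]@x,R[2]@z,R[2]@x,R[4]@z,R[4]@x,R[6]@x,R[6]@z]
best=None
for s in itertools.product((1,-1),repeat=4):
    s7=[s[0],1,s[1],1,s[2],1,s[3]]
    A=np.vstack([rows(q,s7) for q,_ in D]);b=np.hstack([p for _,p in D])
    c,*_=np.linalg.lstsq(A,b,rcond=None);e=np.abs(A@c-b).max()
    if best is None or e<best[0]-1e-6:best=(e,s7,c)
e,S,c=best
def fk(q): return rows(q,S)@c, fr(q,S)[6]
if __name__=="__main__":
    print(e,S,c.round(1)); print(fk(D[-1][0])[1][:,2])
    O=np.array([627.6,73.]);th=np.radians(3)
    F=np.array([[np.cos(th),-np.sin(th)],[np.sin(th),np.cos(th)]])
    rng=np.random.default_rng(0)
    for P in((-90,-35,52),(-80,50,52),(-118,-240,55),(-52,-240,55)):
        w=np.r_[O+F@np.array(P[:2]),P[2]]
        for t in(38,34,30,26,22,18):
            zt=np.array([np.sin(np.radians(t))*np.cos(th),np.sin(np.radians(t))*np.sin(th),-np.cos(np.radians(t))])
            f=lambda q:np.r_[(fk(q)[0]-w)/10,(fk(q)[1][:,2]-zt)*30]
            r=min((least_squares(f,lo+(hi-lo)*(.15+.7*rng.random(7)),bounds=(lo,hi)) for _ in range(10)),key=lambda r:r.cost)
            print(P,t,round(r.cost,4),r.x.round(2) if r.cost<.01 else "")
E
python3 kin.py
```

```text
46.70457453439313 [-1, 1, -1, 1, -1, 1, 1] [281.2 -32.  548.5  -1.6 481.8  18.2 -13.1 345.4]
[ 0.61203165  0.04828158 -0.78935806]
(-90, -35, 52) 38 0.0 [ 0.1   0.4  -0.17  2.37  2.96  0.3  -1.76]
(-90, -35, 52) 34 0.0 [ 0.58  0.47 -0.67  2.35  2.28  0.29  1.15]
(-90, -35, 52) 30 0.0 [ 0.56  0.45 -0.64  2.31  1.89  0.23 -0.94]
(-90, -35, 52) 26 0.0 [ 0.51  0.44 -0.6   2.27  1.39  0.21  0.79]
(-90, -35, 52) 22 0.0 [ 0.36  0.41 -0.44  2.23  0.8   0.22 -0.27]
(-90, -35, 52) 18 0.0 [ 0.47  0.44 -0.58  2.18  0.73  0.34 -0.55]
(-80, 50, 52) 38 0.0 [ 0.22  0.47 -0.54  2.34  2.3   0.44  0.73]
(-80, 50, 52) 34 0.0 [-0.15  0.41 -0.13  2.29  2.27  0.21  1.02]
(-80, 50, 52) 30 0.0 [ 0.05  0.42 -0.32  2.26  1.75  0.21 -0.46]
(-80, 50, 52) 26 0.0 [ 0.61  0.6  -0.98  2.24  1.54  0.54  0.1 ]
(-80, 50, 52) 22 0.0 [ 0.24  0.45 -0.54  2.18  1.03  0.33  0.09]
(-80, 50, 52) 18 0.0 [ 0.32  0.48 -0.63  2.14  0.88  0.43 -0.23]
(-118, -240, 55) 38 0.0 [ 0.89  0.45 -0.41  2.31  4.08  0.24 -0.5 ]
(-118, -240, 55) 34 0.0 [ 1.47  0.71 -1.08  2.31  1.81  0.24  0.53]
(-118, -240, 55) 30 0.0 [ 1.56  0.9  -1.32  2.28  1.58  0.54 -1.59]
(-118, -240, 55) 26 0.0 [ 1.25  0.55 -0.88  2.24  0.94  0.21 -0.56]
(-118, -240, 55) 22 0.0 [ 1.48  0.86 -1.31  2.2   1.31  0.66  1.01]
(-118, -240, 55) 18 0.0 [-0.23  0.49  0.71  2.14 -0.99  0.53 -0.57]
(-52, -240, 55) 38 0.0 [ 0.68  0.49 -0.29  2.19  4.16  0.21 -0.75]
(-52, -240, 55) 34 0.0 [ 1.26  0.69 -0.95  2.18  1.67  0.21  1.04]
(-52, -240, 55) 30 0.0 [ 1.17  0.64 -0.88  2.15  1.23  0.22 -0.28]
(-52, -240, 55) 26 0.0 [ 0.98  0.55 -0.68  2.11  0.63  0.21 -1.78]
(-52, -240, 55) 22 0.0 [ 1.05  0.6  -0.8   2.06  0.75  0.36 -1.32]
(-52, -240, 55) 18 0.0 [-0.24  0.56  0.68  2.01 -0.95  0.57 -1.42]
```

```bash
python3 - <<'E'
s=open('kin.py').read()
s=s.replace("return np.c_[z,R[1]@x,R[2]@z,R[2]@x,R[4]@z,R[4]@x,R[6]@x,R[6]@z]","return np.c_[z,R[1],R[2],R[3],R[4],R[5],R[6],R[7][:,:2]]")
s=s.replace("np.linalg.lstsq(A,b,rcond=None)","np.linalg.lstsq(A,b,rcond=1e-3)")
open('kin2.py','w').write(s.split('if __name__')[0])
E
python3 - <<'E'
from kin2 import *
print(e,S,c.round(1))
for q,p in D: print((fk(q)[0]-p).round(1),q[:4])
import kin
for q,p in D: print("old",(kin.fk(q)[0]-p).round(1))
E
```

```text
2.1979749339006958 [-1, 1, -1, 1, -1, 1, 1] [ 1.211e+02 -1.400e+00 -1.370e+01  1.211e+02  4.000e+00 -1.370e+01
  2.761e+02  1.000e-01 -6.800e+00  2.761e+02  7.000e-01 -6.800e+00
  2.346e+02  1.000e-01 -7.000e-01  2.346e+02  2.600e+00 -7.000e-01
  3.141e+02  1.300e+00 -0.000e+00]
[-0.  -0.5 -0.2] [-1.351, 0.469, -0.049, 1.532]
[2.2 2.  1.2] [-0.427, 0.286, 0.429, 1.3]
[-0.9  0.6  0.2] [-0.123, 1.012, 0.316, 0.106]
[-0.5 -0.9 -0.1] [-0.145, 1.053, 1.095, 0.1]
[-0.4 -0.1  0.3] [-0.147, 0.979, 1.093, 0.1]
[ 1.4  0.4 -0. ] [-0.18, 0.44, 1.15, 0.1]
[-0.3 -1.5 -0.9] [-1.34, -0.24, 0.91, 1.29]
[ 0.7 -2.1  0.4] [-0.98, -0.21, 0.72, 2.24]
[-1.   1.  -0.8] [-1.52, -0.14, 1.29, 2.45]
old [-46.7  -7.5 -13.9]
old [-14.8  23.3 -11.8]
old [-4.1 34.4 -1.4]
old [-2.6 14.3 -0.8]
old [ 0.3 15.6  1.9]
old [15.6 15.4 24.4]
old [ 6.2 -0.9 10.3]
old [-14.6  11.6  -0.9]
old [-18.   -0.2  -7.9]
```

```bash
cat > sim.py <<'E'
from kin2 import *
O=np.array([627.6,73.]);th=np.radians(3)
F=np.array([[np.cos(th),-np.sin(th)],[np.sin(th),np.cos(th)]])
R0=np.array([[-0.969,.246,0],[.246,.969,0],[0,0,-1]])
Rt=fr(D[0][0],S)[7].T@R0
def pose(q): return rows(q,S)@c, fr(q,S)[7]@Rt
def step(q,p,R,w=200.,reg=2.):
    f=lambda x:np.r_[pose(x)[0]-p,w*Ro.from_matrix(R.T@pose(x)[1]).as_rotvec(),reg*(x-q)]
    return least_squares(f,np.clip(q,lo+1e-6,hi-1e-6),bounds=(lo,hi),max_nfev=15).x
def run(q,moves,reg=2.,verb=True):
    # moves: (fixture xyz, turn about tool z deg)
    for P,turn in moves:
        p0,R=pose(q);w=np.r_[O+F@np.array(P[:2],float),P[2]]
        Rg=R@Ro.from_euler('z',turn,degrees=True).as_matrix()
        n=int(np.ceil(max(np.linalg.norm(w-p0)/41.7,abs(turn)/7.16,1)))
        for k in range(1,n+4):
            a=min(k/n,1);q=step(q,p0+(w-p0)*a,R@Ro.from_euler('z',turn*a,degrees=True).as_matrix(),reg=reg)
        p,R2=pose(q)
        if verb: print(P,turn,"err",np.linalg.norm(p-w).round(1),"tilt",np.degrees(np.arccos(-R2[2,2])).round(1),"q",q.round(2))
    return q
E
python3 - <<'E'
from sim import *
q=np.array(D[-2][0])
for t in(180,-180):
    print("turn",t)
    q1=run(q,[((-90,-36,304),t),((-90,-32,140),0),((-90,-32,52),0),((-80,50,52),0),((-90,50,140),0),((-130,-240,140),0),((-130,-240,55),0),((-52,-240,55),0)])
print("none");run(q,[((-90,-32,140),0),((-90,-32,52),0)])
E
```

```text
turn 180
(-90, -36, 304) 180 err 1.5 tilt 38.8 q [ 1.51 -0.33 -1.33  2.17 -0.95  0.54  2.66]
(-90, -32, 140) 0 err 9.7 tilt 31.3 q [-0.99  0.21  0.96  2.35 -1.04  0.21  2.57]
(-90, -32, 52) 0 err 10.7 tilt 22.6 q [-0.57  0.38  0.51  2.3  -1.04  0.21  2.59]
(-80, 50, 52) 0 err 5.7 tilt 22.2 q [-0.68  0.42  0.48  2.27 -1.04  0.21  2.66]
(-90, 50, 140) 0 err 0.5 tilt 22.3 q [-1.3   0.47  1.29  2.25 -1.04  0.58  2.66]
(-130, -240, 140) 0 err 0.0 tilt 22.3 q [-0.49  0.39  1.09  2.21 -1.04  0.73  2.05]
(-130, -240, 55) 0 err 0.0 tilt 22.3 q [ 0.19  0.39  0.24  2.24 -1.04  0.38  2.03]
(-52, -240, 55) 0 err 0.0 tilt 22.3 q [ 0.09  0.48  0.3   2.09 -0.97  0.43  2.19]
turn -180
(-90, -36, 304) -180 err 0.0 tilt 38.0 q [-1.3  -0.33  0.93  2.26  0.83  0.56 -1.9 ]
(-90, -32, 140) 0 err 52.7 tilt 36.4 q [-1.52 -0.02  1.29  2.45  1.18  0.21 -1.45]
(-90, -32, 52) 0 err 0.0 tilt 36.4 q [ 0.06  0.42 -0.37  2.43  2.32  0.44 -0.28]
(-80, 50, 52) 0 err 0.0 tilt 36.4 q [-0.16  0.44 -0.36  2.38  2.04  0.5  -0.38]
(-90, 50, 140) 0 err 0.0 tilt 36.4 q [-0.2   0.21 -0.31  2.35  1.52  0.38 -0.9 ]
(-130, -240, 140) 0 err 0.0 tilt 36.4 q [ 1.34  0.4  -1.16  2.33  1.59  0.21 -1.59]
(-130, -240, 55) 0 err 0.0 tilt 36.4 q [ 1.31  0.76 -1.22  2.38  2.07  0.55 -1.27]
(-52, -240, 55) 0 err 0.0 tilt 36.4 q [ 1.15  0.79 -1.15  2.24  1.96  0.55 -1.35]
none
(-90, -32, 140) 0 err 52.8 tilt 36.8 q [-1.52 -0.03  1.29  2.45  1.21  0.21  1.72]
(-90, -32, 52) 0 err 0.0 tilt 36.8 q [ 0.3   0.47 -0.65  2.42  2.17  0.54  2.66]
```

```bash
cat > srch.py <<'E'
from sim import *
import sys
from multiprocessing import Pool
q0=np.array(D[-1][0])
def path(q,moves):
    worst=0
    for P,turn in moves:
        p0,R=pose(q);w=np.r_[O+F@np.array(P[:2],float),P[2]]
        n=int(np.ceil(max(np.linalg.norm(w-p0)/41.7,abs(turn)/7.16,1)))
        for k in range(1,n+1):
            pt=p0+(w-p0)*k/n;qn=step(q,pt,R@Ro.from_euler('z',turn*k/n,degrees=True).as_matrix())
            worst=max(worst,np.linalg.norm(pose(qn)[0]-pt)+50*max(0,np.abs(qn-q).max()-.25));q=qn
    return worst,q
def job(seed):
    r=np.random.default_rng(seed);m=[((-100,-30,300),0)]
    for _ in range(r.integers(1,3)):
        m.append(((int(r.integers(-200,250)),int(r.integers(-350,350)),int(r.integers(300,650))),int(r.choice([0,0,-90,-180,90]))))
    m+=[((-90,-32,260),0),((-90,-32,52),0)]
    try: w,q=path(q0,m)
    except Exception: return (1e9,m,q0)
    return w+200*abs(np.arccos(-pose(q)[1][2,2])-.663),m,q
if __name__=="__main__":
    with Pool() as p: L=sorted(p.map(job,range(200)),key=lambda t:t[0])
    for w,m,q in L[:5]: print(round(w,1),m,q.round(2),np.degrees(np.arccos(-pose(q)[1][2,2])).round(1))
E
OMP_NUM_THREADS=1 OPENBLAS_NUM_THREADS=1 timeout 400 python3 srch.py
```

```text
25.9 [((-100, -30, 300), 0), ((224, 252, 483), 0), ((-171, -326, 411), -90), ((-90, -32, 260), 0), ((-90, -32, 52), 0)] [-0.33  0.4  -0.01  2.41  2.07  0.39 -0.19] 35.2
26.7 [((-100, -30, 300), 0), ((206, -5, 323), -90), ((102, -295, 465), 0), ((-90, -32, 260), 0), ((-90, -32, 52), 0)] [ 0.7   0.67 -1.08  2.42  2.15  0.69 -0.59] 37.9
28.7 [((-100, -30, 300), 0), ((171, -229, 361), -90), ((-31, -336, 373), 0), ((-90, -32, 260), 0), ((-90, -32, 52), 0)] [ 0.6   0.62 -1.02  2.4   2.03  0.71 -0.58] 36.0
29.2 [((-100, -30, 300), 0), ((103, -285, 451), -90), ((-90, -32, 260), 0), ((-90, -32, 52), 0)] [ 0.7   0.67 -1.08  2.42  2.15  0.69 -0.59] 37.9
29.4 [((-100, -30, 300), 0), ((-199, -268, 605), 0), ((-90, -32, 260), 0), ((-90, -32, 52), 0)] [ 0.68  0.66 -1.06  2.42  2.16  0.68  0.99] 37.9
```

```bash
python3 go.py -110,-30,300 -160,-160,470 -199,-268,605
```

```text
now fix [-115.7  -25.7] 193.9 q [-1.52 -0.14  1.29  2.45  1.27  0.21  0.25] f [-0.2  1.1 -0.2]
-110,-30,300 shift [-69.9  -3.2 -80. ]
-160,-160,470 shift [-135.  -130.7 -246.8]
-199,-268,605 shift [-187.1 -236.7 -378.9]
```

>>> drive_tool(commands=[[[-35, -2, -40], 0], [[-70, -3, -80], 0], [[-70, -3, -80], 0], [[-85, -30, -115], 0], [[-100, -60, -150], 0], [[-115, -90, -185], 0], [[-125, -110, -220], 0], [[-135, -131, -247], 0], [[-145, -150, -275], 0], [[-155, -175, -300], 0]])

```text
time: 11.82
tool_pos: [480.4, -87.4, 452.3]
tcp_rot: [[-0.786, -0.062, 0.615], [-0.043, 0.998, 0.046], [-0.616, 0.01, -0.787]]
contact_force: [0.9, -0.2, -1.2]
finger_gap: 0.006
gripper_force: 0.0
```

```bash
python3 go.py -199,-268,605
```

```text
now fix [-155.4 -152.4] 452.3 q [-0.15 -0.33  0.25  2.02 -0.05  0.79  1.76] f [ 0.9 -0.2 -1.2]
-199,-268,605 shift [ -59.6 -113.6 -148.7]
```

>>> drive_tool(commands=[[[-60, -114, -149], 0], [[-60, -114, -149], 0], [[-60, -114, -149], 0], [[-60, -114, -149], 0], [[-60, -114, -149], 0], [[-60, -114, -149], 0], [[-60, -114, -149], 0]])

```text
time: 12.4
tool_pos: [443.1, -206.7, 606.4]
tcp_rot: [[-0.784, -0.058, 0.618], [-0.04, 0.998, 0.042], [-0.619, 0.008, -0.785]]
contact_force: [1.2, 0.4, -0.9]
finger_gap: 0.004
gripper_force: 0.0
```

```bash
python3 go.py -100,-60,300 -90,-32,260; python3 - <<'E'
from sim import *
from station import env
q=np.array(env.observe()['q'])
run(q,[((-90,-32,260),0),((-90,-32,140),0),((-90,-32,52),0),((-80,50,52),0)])
E
```

```text
now fix [-199.  -269.6] 606.4 q [ 0.02 -0.3   0.38  1.66 -0.2   1.17  2.07] f [ 1.2  0.4 -0.9]
-100,-60,300 shift [112.2 206.5 304. ]
-90,-32,260 shift [129.1 234.1 341.8]
(-90, -32, 260) 0 err 2.5 tilt 38.5 q [ 1.28 -0.01 -1.39  2.23  0.03  0.24  2.66]
(-90, -32, 140) 0 err 12.9 tilt 28.3 q [-0.34  0.15  0.2   2.29 -0.    0.21  2.66]
(-90, -32, 52) 0 err 10.8 tilt 19.5 q [-0.18  0.35  0.03  2.24  0.01  0.21  2.66]
(-80, 50, 52) 0 err 0.0 tilt 19.5 q [-0.63  0.41  0.37  2.23 -0.39  0.21  2.45]
```

```bash
cat > srch2.py <<'E'
from srch import *
from station import env
Q=np.array(env.observe()['q'])
def job(seed):
    r=np.random.default_rng(seed);m=[]
    for _ in range(r.integers(1,3)):
        m.append(((int(r.integers(-200,100)),int(r.integers(-450,250)),int(r.integers(300,620))),int(r.choice([0,-90,-180,-135]))))
    m+=[((-90,-32,260),0),((-90,-32,52),0)]
    w,q=path(Q,m)
    return w+200*abs(np.arccos(-pose(q)[1][2,2])-.663)+20*max(0,abs(q[6])-2.2),m,q
if __name__=="__main__":
    with Pool() as p: L=sorted(p.map(job,range(300)),key=lambda t:t[0])
    for w,m,q in L[:6]: print(round(w,1),m,q.round(2),np.degrees(np.arccos(-pose(q)[1][2,2])).round(1))
E
OMP_NUM_THREADS=1 OPENBLAS_NUM_THREADS=1 timeout 500 python3 srch2.py
```

```text
17.0 [((86, 143, 518), -135), ((-138, -436, 475), -135), ((-90, -32, 260), 0), ((-90, -32, 52), 0)] [ 0.17  0.44 -0.5   2.43  2.29  0.5   0.32] 37.3
21.9 [((-20, -57, 438), -90), ((99, -383, 373), -180), ((-90, -32, 260), 0), ((-90, -32, 52), 0)] [ 0.69  0.67 -1.08  2.42  2.16  0.71 -0.08] 38.2
22.0 [((-188, -135, 377), -90), ((88, -308, 314), -135), ((-90, -32, 260), 0), ((-90, -32, 52), 0)] [ 0.69  0.67 -1.07  2.42  2.16  0.7   0.71] 38.2
22.0 [((-53, -63, 375), -90), ((-180, -199, 528), -135), ((-90, -32, 260), 0), ((-90, -32, 52), 0)] [ 0.69  0.67 -1.07  2.42  2.16  0.7   0.71] 38.2
22.0 [((79, -388, 521), 0), ((10, -422, 328), -180), ((-90, -32, 260), 0), ((-90, -32, 52), 0)] [ 0.69  0.67 -1.07  2.42  2.16  0.7   1.5 ] 38.2
22.0 [((-95, 220, 580), -135), ((26, -297, 336), -135), ((-90, -32, 260), 0), ((-90, -32, 52), 0)] [ 0.69  0.67 -1.07  2.42  2.16  0.7  -0.07] 38.2
```

```bash
python3 go.py 79,-388,521
```

```text
now fix [-199.  -269.6] 606.4 q [ 0.02 -0.3   0.38  1.66 -0.2   1.17  2.07] f [ 1.2  0.4 -0.9]
79,-388,521 shift [-165.5 -120.6  238. ]
```

>>> drive_tool(commands=[[[-165, -120, 238], 0], [[-165, -120, 238], 0], [[-165, -120, 238], 0], [[-165, -120, 238], 0], [[-165, -120, 238], 0], [[-165, -120, 238], 0], [[-165, -120, 238], 0], [[-165, -120, 238], 0], [[-165, -120, 238], 0]])

```text
time: 13.15
tool_pos: [730.8, -305.2, 507.6]
tcp_rot: [[-0.793, -0.064, 0.606], [-0.043, 0.998, 0.05], [-0.608, 0.014, -0.794]]
contact_force: [0.3, 1.4, -0.4]
finger_gap: 0.003
gripper_force: 0.0
```

```bash
python3 go.py 10,-422,340 -90,-32,270; sed -i 's/^Q=.*/Q=np.array(env.observe()["q"])/' srch2.py; python3 - <<'E'
from srch import *
from station import env
Q=np.array(env.observe()['q'])
for m in ([((10,-422,328),-180)],[((10,-422,340),-90),((-40,-250,340),-90)],[((-90,-200,400),-180)]):
    q=Q
    for mm in m+[((-90,-32,260),0),((-90,-32,150),0),((-90,-32,52),0)]:
        w,q=path(q,[mm]);print(mm,round(w,1),q.round(2))
E
```

```text
now fix [  83.2 -383. ] 507.6 q [ 0.07  0.31  0.56  1.33 -0.63  1.07  2.37] f [ 0.3  1.4 -0.4]
10,-422,340 shift [160.  -40.4  87.8]
-90,-32,270 shift [281.6 349.8  89.6]
((10, -422, 328), -180) 0.0 [ 0.61  0.3  -0.03  1.68 -0.6   0.71 -0.99]
((-90, -32, 260), 0) 2.6 [ 0.21 -0.03 -0.38  2.25  0.16  0.28  0.28]
((-90, -32, 150), 0) 21.4 [ 0.74  0.3  -1.04  2.35  1.71  0.32  1.76]
((-90, -32, 52), 0) 0.0 [ 0.69  0.66 -1.07  2.41  2.14  0.67  2.07]
((10, -422, 340), -90) 0.0 [ 0.4   0.29  0.25  1.68 -0.71  0.77  0.51]
((-40, -250, 340), -90) 0.0 [ 0.36  0.05 -0.01  1.96 -0.49  0.58 -0.72]
((-90, -32, 260), 0) 2.2 [ 0.18 -0.03 -0.35  2.25  0.16  0.28  0.28]
((-90, -32, 150), 0) 21.5 [ 0.74  0.3  -1.04  2.35  1.71  0.32  1.76]
((-90, -32, 52), 0) 0.0 [ 0.69  0.66 -1.07  2.41  2.14  0.67  2.07]
((-90, -200, 400), -180) 0.0 [-0.02 -0.14  0.27  2.   -0.27  0.67 -0.45]
((-90, -32, 260), 0) 0.0 [-0.06 -0.04 -0.12  2.26  0.19  0.28  0.32]
((-90, -32, 150), 0) 24.9 [ 0.74  0.3  -1.04  2.35  1.71  0.32  1.76]
((-90, -32, 52), 0) 0.0 [ 0.69  0.66 -1.07  2.41  2.14  0.67  2.07]
```

```bash
python3 go.py -100,-150,350
```

```text
now fix [  83.2 -383. ] 507.6 q [ 0.07  0.31  0.56  1.33 -0.63  1.07  2.37] f [ 0.3  1.4 -0.4]
-100,-150,350 shift [241.  233.   17.9]
```

>>> drive_tool(commands=[[[241, 233, 18], -70], [[241, 233, 18], -70], [[241, 233, 18], -70], [[241, 233, 18], -70], [[241, 233, 18], -70], [[241, 233, 18], -70], [[241, 233, 18], -70], [[241, 233, 18], -70], [[241, 233, 18], -70], [[241, 233, 18], -70]])

```text
time: 13.98
tool_pos: [616.6, -189.7, 405.4]
tcp_rot: [[-0.654, -0.477, 0.586], [-0.556, 0.829, 0.054], [-0.512, -0.291, -0.808]]
contact_force: [-0.6, 1.0, -0.5]
finger_gap: -0.001
gripper_force: 0.0
```

>>> drive_tool(commands=[[[0, 0, 0], -70], [[0, 0, 0], -70], [[0, 0, 0], -70], [[0, 0, 0], -70], [[0, 0, 0], -70], [[0, 0, 0], -70], [[0, 0, 0], -70], [[0, 0, 0], -70], [[0, 0, 0], -70], [[0, 0, 0], -70]])

```text
time: 14.82
tool_pos: [667.5, -160.2, 361.2]
tcp_rot: [[-0.078, -0.803, 0.591], [-0.995, 0.029, -0.092], [0.057, -0.595, -0.802]]
contact_force: [-0.0, -0.4, -0.1]
finger_gap: 0.006
gripper_force: 0.0
```

>>> drive_tool(commands=[[[0, 0, 0], -40], [[0, 0, 0], -40], [[0, 0, 0], -40], [[0, 0, 0], -40], [[0, 0, 0], -40], [[0, 0, 0], -40], [[0, 0, 0], -40]])

```text
time: 15.4
tool_pos: [673.1, -122.5, 293.0]
tcp_rot: [[0.314, -0.675, 0.668], [-0.815, -0.552, -0.176], [0.487, -0.489, -0.724]]
contact_force: [-0.7, 0.2, -0.5]
finger_gap: 0.006
gripper_force: 0.0
```

```bash
python3 go.py -90,-32,260;  python3 - <<'E'
from srch import *
from station import env
q=np.array(env.observe()['q'])
for mm in [((-90,-32,260),0),((-90,-32,200),0),((-90,-32,150),0),((-90,-32,100),0),((-90,-32,52),0)]:
        w,q=path(q,[mm]);print(mm,round(w,1),q.round(2))
E
```

```text
now fix [  35.2 -197.6] 293.0 q [ 1.14  0.48 -1.39  1.98  1.35  0.68  2.66] f [-0.7  0.2 -0.5]
-90,-32,260 shift [-187.4   18.7  -93.3]
((-90, -32, 260), 0) 40.9 [ 0.81 -0.01 -1.1   2.24  0.88  0.4   2.66]
((-90, -32, 200), 0) 65.1 [-1.49  0.11  1.29  2.37  0.86  0.21  2.66]
((-90, -32, 150), 0) 6.6 [-0.98  0.18  0.75  2.35  0.82  0.21  2.66]
((-90, -32, 100), 0) 6.3 [-0.7   0.28  0.45  2.32  0.8   0.21  2.66]
((-90, -32, 52), 0) 5.7 [-0.56  0.38  0.31  2.28  0.79  0.21  2.66]
```

```bash
sed -i 's/^e,S,c=best/e,S,c=best;S[6]=-1/' kin2.py; python3 - <<'E'
from sim import *
from station import env
s=env.observe();q=np.array(s['q']);print((pose(q)[1]-np.array(s['tcp_rot'])).round(2),(pose(q)[0]-s['tool_pos']).round(1))
E
cat > srch3.py <<'E'
from srch import *
from station import env
Q=np.array(env.observe()['q'])
Z=np.array([np.sin(.63)*np.cos(th),np.sin(.63)*np.sin(th),-np.cos(.63)])
def job(seed):
    r=np.random.default_rng(seed);m=[]
    for _ in range(r.integers(1,4)):
        m.append(((int(r.integers(-150,250)),int(r.integers(-400,250)),int(r.integers(330,620))),int(r.choice([0,45,90,135,180,-45]))))
    m+=[((-90,-32,280),0),((-90,-32,52),0)]
    w,q=path(Q,m);R=pose(q)[1]
    # yaw error: tool y should be horizontal
    return 3*np.degrees(np.arccos(R[:,2]@Z))+.3*w+20*max(0,abs(q[6])-2.2)+np.linalg.norm(pose(q)[0][2]-52),m,q,w
if __name__=="__main__":
    with Pool() as p: L=sorted(p.map(job,range(300)),key=lambda t:t[0])
    for s,m,q,w in L[:6]: print(round(s,1),round(w,1),m,q.round(2),pose(q)[1].round(2).tolist())
E
OMP_NUM_THREADS=1 OPENBLAS_NUM_THREADS=1 timeout 500 python3 srch3.py
```

```text
[[-0.  0.  0.]
 [-0.  0.  0.]
 [-0. -0. -0.]] [ 0.7 -0.7  1.4]
25.6 18.9 [((-101, 132, 404), 135), ((12, -343, 611), 135), ((-86, 246, 578), 0), ((-90, -32, 280), 0), ((-90, -32, 52), 0)] [ 0.83  0.98 -1.39  2.39  2.02  1.08 -2.66] [[0.6, 0.51, 0.62], [0.66, -0.75, -0.02], [0.46, 0.42, -0.78]]
31.1 21.6 [((-126, -7, 390), 90), ((-31, 202, 593), 180), ((-90, -32, 280), 0), ((-90, -32, 52), 0)] [ 0.85  1.01 -1.39  2.41  2.09  1.09 -2.66] [[0.56, 0.52, 0.64], [0.67, -0.74, 0.0], [0.48, 0.43, -0.77]]
38.3 28.7 [((-123, 82, 476), 90), ((-38, 189, 472), 135), ((-15, -232, 513), 0), ((-90, -32, 280), 0), ((-90, -32, 52), 0)] [ 0.75  1.05 -1.39  2.45  2.16  1.28 -2.13] [[0.17, 0.7, 0.7], [0.98, -0.18, -0.06], [0.09, 0.69, -0.71]]
39.4 50.4 [((18, -169, 598), 90), ((-41, 169, 347), 90), ((-90, -32, 280), 0), ((-90, -32, 52), 0)] [ 0.81  1.03 -1.39  2.45  2.18  1.17 -1.31] [[-0.41, 0.59, 0.69], [0.83, 0.56, 0.01], [-0.39, 0.58, -0.72]]
40.8 0.4 [((111, 192, 541), 0), ((-133, 249, 552), 180), ((-90, -32, 280), 0), ((-90, -32, 52), 0)] [ 0.21  0.56 -0.72  2.45  2.1   0.87 -1.78] [[-0.31, 0.68, 0.67], [0.82, 0.55, -0.18], [-0.49, 0.49, -0.72]]
40.9 0.5 [((-46, -329, 416), 90), ((175, -107, 356), 90), ((90, 128, 541), -45), ((-90, -32, 280), 0), ((-90, -32, 52), 0)] [ 0.23  0.57 -0.74  2.45  2.09  0.88 -0.98] [[-0.7, 0.26, 0.67], [0.19, 0.97, -0.18], [-0.69, 0.0, -0.72]]
```

```bash
cat > srch4.py <<'E'
from srch import *
from station import env
Q=np.array(env.observe()['q'])
t=np.radians(36);Z=np.array([np.sin(t)*np.cos(th),np.sin(t)*np.sin(th),-np.cos(t)])
def lev(q):
    R=pose(q)[1];a=np.degrees(np.arctan2(R[2,1],R[2,0]))  # want R[2,1]cos-.. =0 after turn
    # y' = -sin(t)x+cos(t)y ; z comp zero -> tan t = R21/R20
    return [((a+180)%360)-180,((a+360)%360)-180]
def job(seed):
    r=np.random.default_rng(seed);m=[]
    for _ in range(r.integers(1,4)):
        m.append(((int(r.integers(-150,300)),int(r.integers(-400,300)),int(r.integers(350,700))),int(r.choice([0,45,90,135,180,225]))))
    w0,q=path(Q,m);best=None
    for tt in lev(q):
        tail=[((-60,-60,350),round(tt)),((-90,-32,260),0),((-90,-32,52),0)]
        w1,q1=path(q,tail[:1]);w,q2=path(q1,tail[1:]);R=pose(q2)[1]
        er=np.degrees(np.arccos(np.clip(R[:,2]@Z,-1,1)))
        s=er+.5*w+20*max(0,abs(q2[6])-2.3)+100*abs(R[2,1])+.5*np.linalg.norm(pose(q2)[0][2]-52)+.01*sum(abs(a[1]) for a in m+tail)
        if best is None or s<best[0]: best=(s,er,w0,w1,w,m+tail,q2)
    return best
if __name__=="__main__":
    with Pool() as p: L=sorted(p.imap_unordered(job,range(400),4),key=lambda t:t[0])
    for s,er,w0,w1,w,m,q in L[:6]: print(round(s,1),round(er,1),round(w0),round(w1),round(w,1),m,q.round(2),pose(q)[1].round(2).tolist())
E
nproc; OMP_NUM_THREADS=1 OPENBLAS_NUM_THREADS=1 timeout 570 python3 srch4.py
```

```text
4
15.6 13.6 0 0 0.8 [((177, 225, 399), 0), ((-60, -60, 350), 135), ((-90, -32, 260), 0), ((-90, -32, 52), 0)] [ 0.42  0.69 -1.    2.44  2.05  1.04 -0.85] [[-0.7, 0.26, 0.67], [0.19, 0.97, -0.18], [-0.69, 0.0, -0.72]]
15.6 13.6 0 0 0.8 [((298, -66, 604), 45), ((196, 115, 619), 0), ((-60, -60, 350), 90), ((-90, -32, 260), 0), ((-90, -32, 52), 0)] [ 0.42  0.69 -1.    2.44  2.05  1.04 -0.85] [[-0.7, 0.26, 0.67], [0.19, 0.97, -0.18], [-0.69, 0.0, -0.72]]
15.6 13.6 0 0 0.9 [((241, 272, 450), 0), ((121, 67, 622), 135), ((-60, -60, 350), 0), ((-90, -32, 260), 0), ((-90, -32, 52), 0)] [ 0.42  0.69 -0.99  2.44  2.05  1.04 -0.85] [[-0.7, 0.26, 0.67], [0.19, 0.97, -0.18], [-0.69, 0.0, -0.72]]
15.6 13.6 0 0 0.9 [((94, -169, 644), 90), ((187, -258, 466), 0), ((-60, -60, 350), 45), ((-90, -32, 260), 0), ((-90, -32, 52), 0)] [ 0.42  0.69 -1.    2.44  2.05  1.04 -0.85] [[-0.7, 0.26, 0.67], [0.19, 0.97, -0.18], [-0.69, 0.0, -0.72]]
15.6 13.6 2 0 0.9 [((13, 196, 557), 0), ((-60, -60, 350), 135), ((-90, -32, 260), 0), ((-90, -32, 52), 0)] [ 0.42  0.69 -0.99  2.44  2.05  1.04 -0.85] [[-0.7, 0.26, 0.67], [0.19, 0.97, -0.18], [-0.69, 0.0, -0.72]]
15.6 13.6 0 0 0.9 [((81, 140, 434), 45), ((-60, -60, 350), 90), ((-90, -32, 260), 0), ((-90, -32, 52), 0)] [ 0.42  0.69 -0.99  2.44  2.05  1.04 -0.85] [[-0.7, 0.26, 0.67], [0.19, 0.97, -0.18], [-0.69, 0.0, -0.72]]
```

```bash
python3 go.py -30,-60,360
```

```text
now fix [  35.2 -197.6] 293.0 q [ 1.14  0.48 -1.39  1.98  1.35  0.68  2.66] f [-0.7  0.2 -0.5]
-30,-60,360 shift [ -99.2  -57.9 -120.3]
```

>>> drive_tool(commands=[[[-25, -15, -30], 7], [[-50, -30, -60], 14], [[-75, -45, -90], 21], [[-99, -58, -120], 28], [[-99, -58, -120], 35], [[-99, -58, -120], 42], [[-99, -58, -120], 49], [[-99, -58, -120], 56], [[-99, -58, -120], 63], [[-99, -58, -120], 70]])

```text
time: 16.23
tool_pos: [601.8, 10.9, 360.4]
tcp_rot: [[-0.529, -0.525, 0.667], [-0.796, 0.579, -0.176], [-0.294, -0.624, -0.724]]
contact_force: [1.6, 0.6, 0.2]
finger_gap: 0.005
gripper_force: 0.0
```

>>> drive_tool(commands=[[[0, 0, 0], 7], [[0, 0, 0], 14], [[0, 0, 0], 21], [[0, 0, 0], 28], [[0, 0, 0], 35], [[0, 0, 0], 42], [[0, 0, 0], 49], [[0, 0, 0], 56], [[0, 0, 0], 63], [[0, 0, 0], 65]])

```text
time: 17.07
tool_pos: [601.8, 11.0, 360.4]
tcp_rot: [[-0.7, 0.257, 0.667], [0.187, 0.967, -0.175], [-0.69, 0.002, -0.724]]
contact_force: [0.3, -0.4, 0.1]
finger_gap: 0.004
gripper_force: 0.0
```

```bash
python3 go.py -90,-32,260;  python3 - <<'E'
from srch import *
from station import env
q=np.array(env.observe()['q'])
for mm in [((-90,-32,260),0),((-90,-32,150),0),((-90,-32,100),0),((-90,-32,52),0),((-80,50,52),0),((-90,50,260),0),((-90,-240,260),0),((-130,-240,100),0),((-130,-240,55),0),((-52,-240,55),0)]:
        w,q=path(q,[mm]);print(mm,round(w,1),q.round(2))
E
```

```text
now fix [-29.1 -60.5] 360.4 q [ 1.05  0.01 -1.29  2.02  0.72  0.53  0.56] f [ 0.3 -0.4  0.1]
-90,-32,260 shift [117.6   8.2  26.7]
((-90, -32, 260), 0) 0.0 [ 0.88  0.07 -1.28  2.26  1.22  0.52 -0.07]
((-90, -32, 150), 0) 0.0 [ 0.59  0.42 -1.15  2.38  1.76  0.82 -0.6 ]
((-90, -32, 100), 0) 0.0 [ 0.51  0.57 -1.09  2.42  1.92  0.95 -0.74]
((-90, -32, 52), 0) 0.0 [ 0.44  0.71 -1.02  2.44  2.05  1.06 -0.84]
((-80, 50, 52), 0) 0.0 [ 0.24  0.75 -1.04  2.36  1.91  1.17 -0.85]
((-90, 50, 260), 0) 0.0 [ 0.67  0.24 -1.39  2.21  1.3   0.85 -0.27]
((-90, -240, 260), 0) 0.0 [ 1.47  0.15 -1.32  2.23  1.05  0.21  0.55]
((-130, -240, 100), 0) 15.4 [ 1.32  0.76 -1.37  2.45  2.13  0.8  -0.29]
((-130, -240, 55), 0) 3.1 [ 1.29  1.   -1.39  2.45  2.18  0.99 -0.2 ]
((-52, -240, 55), 0) 0.0 [ 1.17  1.02 -1.35  2.3   2.14  0.98 -0.15]
```

```bash
python3 go.py -105,-26,300 -105,-26,180 -103,-26,90 -75,-34,60
```

```text
now fix [-29.1 -60.5] 360.4 q [ 1.05  0.01 -1.29  2.02  0.72  0.53  0.56] f [ 0.3 -0.4  0.1]
-105,-26,300 shift [101.7   9.4 -13.4]
-105,-26,180 shift [184.4   9.2  73.5]
-103,-26,90 shift [245.1   9.6 140. ]
-75,-34,60 shift [244.7  10.5 181.8]
```

>>> drive_tool(commands=[[[40, 4, -6], 0], [[75, 8, -10], 0], [[102, 9, -13], 0], [[128, 9, 15], 0], [[156, 9, 44], 0], [[184, 9, 73], 0], [[214, 9, 106], 0], [[245, 10, 140], 0], [[245, 10, 140], 0]])

```text
time: 17.82
tool_pos: [517.4, 27.2, 176.8]
tcp_rot: [[-0.701, 0.261, 0.664], [0.184, 0.965, -0.185], [-0.689, -0.008, -0.725]]
contact_force: [1.0, -2.0, -0.4]
finger_gap: 0.002
gripper_force: 0.0
```

```bash
python3 go.py -75,-34,60 -78,-10,60 -80,10,60 -76,28,60 -68,42,60; python3 - <<'E'
from h import *
f,K,R,C=grab("wrist");np.savez("wrist.npz",f=f,K=K,R=R,C=C);save("w2.png",f)
E
```

```text
now fix [-112.5  -39.9] 176.8 q [ 0.71  0.29 -1.22  2.4   1.65  0.72 -0.51] f [ 1.  -2.  -0.4]
-75,-34,60 shift [ 55.9  18.2 107.9]
-78,-10,60 shift [ 63.3  40.1 100.6]
-80,10,60 shift [69.1 58.4 94.9]
-76,28,60 shift [70.3 76.8 93.6]
-68,42,60 shift [67.8 92.6 95.7]
```

View pics/w2.png

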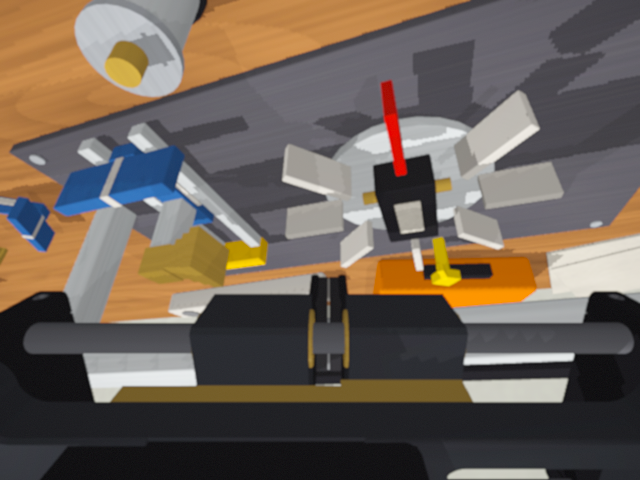

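The tilted tool is now above the near side of the turntable. The red spoke is at (392,110), the attenuator at (125,60), and the carriage bar at (110,180).

```bash
python3 go.py -103,-26,90
```

```text
now fix [-116.2  -37.6] 166.1 q [ 0.7   0.31 -1.21  2.4   1.66  0.72 -0.52] f [-3.1 -3.4 -6. ]
-103,-26,90 shift [44.5 15.2 62.3]
```

>>> drive_tool(commands=[[[11, 4, 16], 0], [[22, 8, 31], 0], [[33, 12, 47], 0], [[44, 15, 62], 0], [[44, 15, 62], 0], [[44, 15, 62], 0], [[44, 15, 62], 0], [[44, 15, 62], 0]])

```text
time: 18.53
tool_pos: [531.4, 38.1, 102.8]
tcp_rot: [[-0.702, 0.262, 0.662], [0.186, 0.965, -0.185], [-0.687, -0.007, -0.727]]
contact_force: [0.0, 0.8, -0.2]
finger_gap: 0.002
gripper_force: 0.0
```

```bash
python3 go.py -75,-34,60 -78,-10,60 -80,10,60 -76,28,60 -68,42,60
```

```text
now fix [-97.9 -29.8] 102.8 q [ 0.51  0.55 -1.11  2.42  1.88  0.96 -0.72] f [ 0.   0.8 -0.2]
-75,-34,60 shift [12.6  3.5 46.9]
-78,-10,60 shift [20.  25.3 39.7]
-80,10,60 shift [25.9 43.7 34. ]
-76,28,60 shift [27.1 62.  32.7]
-68,42,60 shift [24.7 77.8 34.8]
```

>>> drive_tool(commands=[[[6, 2, 20], 0], [[10, 3, 36], 0], [[13, 3, 47], 0], [[13, 3, 47], 0], [[13, 3, 47], 0], [[13, 3, 47], 0]])

```text
time: 19.03
tool_pos: [553.7, 35.1, 58.9]
tcp_rot: [[-0.703, 0.262, 0.661], [0.186, 0.965, -0.184], [-0.686, -0.006, -0.728]]
contact_force: [1.1, -0.9, -0.1]
finger_gap: 0.005
gripper_force: 0.0
```

```bash
python3 go.py -78,-10,60 -80,10,60 -76,28,60 -68,42,60
```

```text
now fix [-75.8 -33.9] 58.9 q [ 0.46  0.69 -1.03  2.4   2.01  1.03 -0.78] f [ 1.1 -0.9 -0.1]
-78,-10,60 shift [ 6.1 22.  -7.5]
-80,10,60 shift [ 12.   40.4 -13.1]
-76,28,60 shift [ 13.2  58.8 -14.5]
-68,42,60 shift [ 10.8  74.6 -12.3]
```

>>> drive_tool(commands=[[[3, 11, -4], 0], [[6, 22, -7], 0], [[9, 31, -10], 0], [[12, 40, -13], 0], [[13, 50, -14], 0], [[13, 59, -14], 0], [[12, 67, -13], 0], [[11, 75, -12], 0], [[11, 75, -12], 0], [[11, 75, -12], 0]])

```text
time: 19.87
tool_pos: [557.8, 112.5, 58.0]
tcp_rot: [[-0.705, 0.261, 0.659], [0.187, 0.965, -0.183], [-0.684, -0.006, -0.729]]
contact_force: [-0.7, 0.9, 0.1]
finger_gap: 0.005
gripper_force: 0.0
```

```bash
cat > spk.py <<'E'
from h import *
d=np.load("fix.npz");th=np.radians(3.0);F=np.array([[np.cos(th),-np.sin(th)],[np.sin(th),np.cos(th)]]);O=d["O"]
f,K,R,C=grab("top");hsv=cv2.cvtColor(f,cv2.COLOR_RGB2HSV);save("top_last.png",f)
red=cv2.inRange(hsv,(0,150,60),(6,255,255))|cv2.inRange(hsv,(174,150,60),(180,255,255))
wh=cv2.inRange(hsv,(0,0,110),(180,60,255))
for n,mk in(("red",red),("white",wh)):
    k,l,st,ce=cv2.connectedComponentsWithStats(mk)
    for i in range(1,k):
        px=np.argwhere(l==i)[:,::-1]
        P=(onz(px,K,R,C,70)[:,:2]-O)@F;r=np.hypot(*P.T)
        sel=(r>85)&(r<128)
        if sel.sum()>12 and len(px)<400:
            a=np.degrees(np.arctan2(P[sel].mean(0)[1],P[sel].mean(0)[0]));print(n,len(px),sel.sum(),"ang",a.round(1),"r",r[sel].max().round(0))
E
python3 spk.py; python3 go.py
```

```text
red 43 43 ang 129.3 r 122.0
white 19 19 ang 173.4 r 125.0
now fix [-68.1  42.6] 57.9 q [ 0.27  0.73 -1.05  2.33  1.89  1.14 -0.8 ] f [-0.1 -0.1  0.2]
```

>>> drive_tool(commands=[[[0, 0, -20], 0], [[0, 0, -42], 0], [[0, 0, -42], 0], [[-3, -15, -38], 0], [[-5, -30, -36], 0], [[-7, -45, -34], 0], [[-10, -60, -32], 0], [[-11, -70, -30], 0], [[-11, -70, -30], 0], [[-11, -70, -30], 0]])

```text
time: 20.75
tool_pos: [527.2, 46.7, 87.6]
tcp_rot: [[-0.705, 0.264, 0.659], [0.188, 0.965, -0.185], [-0.684, -0.007, -0.729]]
contact_force: [-0.2, 0.2, -0.1]
finger_gap: 0.006
gripper_force: 0.0
```

```bash
python3 go.py -75,-30,60
```

```text
now fix [-101.6  -21. ] 87.6 q [ 0.48  0.61 -1.11  2.43  1.9   1.02 -0.76] f [-0.2  0.2 -0.1]
-75,-30,60 shift [-1.6  0.  39.3]
```

Insert, then the same stroke within one call.

>>> drive_tool(commands=[[[-1, 0, 14], 0], [[-2, 0, 28], 0], [[-2, 0, 40], 0], [[-2, 0, 40], 0], [[-2, 0, 40], 0]])

```text
time: 21.17
tool_pos: [555.0, 40.9, 59.7]
tcp_rot: [[-0.705, 0.261, 0.659], [0.187, 0.965, -0.182], [-0.684, -0.005, -0.73]]
contact_force: [-0.4, -0.9, -0.2]
finger_gap: 0.004
gripper_force: 0.0
```

>>> drive_tool(commands=[[[3, 10, -4], 0], [[6, 20, -7], 0], [[9, 29, -10], 0], [[12, 38, -13], 0], [[13, 47, -14], 0], [[13, 56, -14], 0], [[12, 64, -13], 0], [[11, 71, -12], 0], [[11, 71, -12], 0], [[11, 71, -12], 0]])

```text
time: 22.0
tool_pos: [558.1, 113.3, 60.9]
tcp_rot: [[-0.705, 0.262, 0.659], [0.187, 0.965, -0.183], [-0.684, -0.006, -0.729]]
contact_force: [-0.2, 0.3, 0.0]
finger_gap: 0.006
gripper_force: 0.0
```

```bash
python3 spk.py; python3 go.py -68,42,59
```

```text
white 20 20 ang 174.4 r 125.0
now fix [-67.6  43.4] 60.7 q [ 0.28  0.74 -1.06  2.33  1.88  1.15 -0.79] f [-0.7 -0.3 -0.7]
-68,42,59 shift [ 1.1 -1.4  1.4]
```

>>> drive_tool(commands=[[[0, 0, -20], 0], [[0, 0, -42], 0], [[0, 0, -42], 0], [[-3, -15, -38], 0], [[-5, -30, -36], 0], [[-7, -45, -34], 0], [[-10, -60, -32], 0], [[-11, -71, -30], 0], [[-11, -71, -30], 0], [[-11, -71, -30], 0]])

```text
time: 22.88
tool_pos: [527.3, 46.6, 90.4]
tcp_rot: [[-0.705, 0.264, 0.659], [0.188, 0.965, -0.185], [-0.684, -0.007, -0.729]]
contact_force: [-0.1, -0.2, 0.6]
finger_gap: 0.009
gripper_force: 0.0
```

>>> drive_tool(commands=[[[-1, 0, 14], 0], [[-1, 0, 28], 0], [[-1, 0, 41], 0], [[-1, 0, 41], 0], [[-1, 0, 41], 0]])

```text
time: 23.3
tool_pos: [555.0, 40.9, 61.1]
tcp_rot: [[-0.705, 0.261, 0.659], [0.187, 0.965, -0.182], [-0.684, -0.005, -0.73]]
contact_force: [-0.5, 0.6, 0.1]
finger_gap: 0.003
gripper_force: 0.0
```

>>> drive_tool(commands=[[[3, 10, -4], 0], [[6, 20, -7], 0], [[9, 29, -10], 0], [[12, 38, -13], 0], [[13, 47, -14], 0], [[13, 56, -14], 0], [[12, 64, -13], 0], [[11, 71, -12], 0], [[11, 71, -12], 0], [[11, 71, -12], 0]])

```text
time: 24.13
tool_pos: [558.1, 113.4, 62.3]
tcp_rot: [[-0.705, 0.262, 0.659], [0.187, 0.965, -0.183], [-0.684, -0.006, -0.729]]
contact_force: [-0.7, -0.8, 0.3]
finger_gap: 0.005
gripper_force: 0.0
```

```bash
python3 spk.py; python3 go.py -68,42,59
```

```text
red 87 60 ang 43.0 r 125.0
white 20 20 ang 174.4 r 125.0
now fix [-67.6  43.4] 62.1 q [ 0.29  0.74 -1.08  2.33  1.88  1.16 -0.78] f [ 0.3 -0.4  0.1]
-68,42,59 shift [ 2.1 -1.5  2.3]
```

>>> drive_tool(commands=[[[0, 0, -20], 0], [[0, 0, -42], 0], [[0, 0, -42], 0], [[-3, -15, -38], 0], [[-5, -30, -36], 0], [[-7, -45, -34], 0], [[-10, -60, -32], 0], [[-11, -71, -28], 0], [[-11, -71, -28], 0], [[-11, -71, -28], 0]])

```text
time: 25.02
tool_pos: [528.6, 46.3, 90.3]
tcp_rot: [[-0.705, 0.264, 0.659], [0.188, 0.965, -0.185], [-0.684, -0.007, -0.729]]
contact_force: [1.7, -0.6, -1.0]
finger_gap: 0.005
gripper_force: 0.0
```

>>> drive_tool(commands=[[[-1, 0, 14], 0], [[-1, 0, 28], 0], [[-1, 0, 41], 0], [[-1, 0, 41], 0], [[-1, 0, 41], 0]])

```text
time: 25.43
tool_pos: [556.3, 40.6, 61.1]
tcp_rot: [[-0.706, 0.261, 0.659], [0.187, 0.965, -0.182], [-0.684, -0.005, -0.73]]
contact_force: [-0.1, -0.2, -0.5]
finger_gap: 0.003
gripper_force: 0.0
```

>>> drive_tool(commands=[[[3, 10, -4], 0], [[6, 20, -7], 0], [[8, 27, -9], 0], [[10, 34, -11], 0], [[11, 39, -12], 0], [[11, 42, -12], 0], [[11, 44, -12], 0], [[11, 45, -12], 0], [[11, 45, -12], 0]])

```text
time: 26.18
tool_pos: [552.6, 87.3, 62.5]
tcp_rot: [[-0.705, 0.262, 0.659], [0.187, 0.965, -0.184], [-0.684, -0.006, -0.729]]
contact_force: [-0.4, -0.3, -0.6]
finger_gap: 0.009
gripper_force: 0.0
```

```bash
cat > fin.py <<'E'
from h import *
import sys
d=np.load("fix.npz");th=np.radians(3.0);F=np.array([[np.cos(th),-np.sin(th)],[np.sin(th),np.cos(th)]]);O=d["O"]
f,K,R,C=grab("top");hsv=cv2.cvtColor(f,cv2.COLOR_RGB2HSV)
red=cv2.inRange(hsv,(0,150,60),(6,255,255))|cv2.inRange(hsv,(174,150,60),(180,255,255))
yel=cv2.inRange(hsv,(22,120,60),(34,255,255))
for n,mk,z,r0,r1 in(("red",red,70,66,128),("ptr",yel,71,130,195)):
    px=np.argwhere(mk)[:,::-1];P=(onz(px,K,R,C,z)[:,:2]-O)@F;r=np.hypot(*P.T);a=np.arctan2(P[:,1],P[:,0])
    s=(r>r0)&(r<r1)&(abs(a)<1.3);Q=P[s];w=Q[:,0]
    v=cv2.fitLine(Q.astype(np.float32),cv2.DIST_L2,0,.01,.01).ravel()
    print(n,s.sum(),"mean ang",np.degrees(np.arctan2(*Q.mean(0)[::-1])).round(2),"line dir",np.degrees(np.arctan2(v[1],v[0])).round(2),Q.mean(0).round(1))
c=f[120:280,240:400];save(sys.argv[1],cv2.resize(c,None,fx=3.7,fy=3.7,interpolation=cv2.INTER_CUBIC))
E
python3 fin.py t2.png; python3 go.py -76,18,60
```

```text
red 88 mean ang 24.8 line dir 21.69 [87.6 40.5]
ptr 183 mean ang 10.99 line dir 7.94 [161.9  31.4]
now fix [-74.3  18. ] 62.5 q [ 0.36  0.74 -1.09  2.36  1.92  1.14 -0.78] f [-0.1 -0.4 -1.4]
-76,18,60 shift [ 2.9 -0.6  0.7]
```

View pics/t2.png

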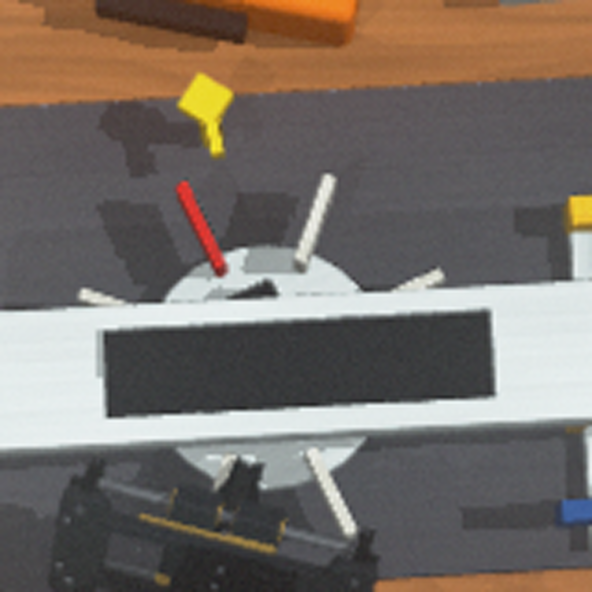

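The red spoke in the crop runs from (182,187) to (222,270). The pointer tip is at (217,150) and its head at (205,100), so the spoke is about 14° short of the pointer. I'll refine the axis from the spoke lines.

```bash
cat > ax.py <<'E'
from h import *
import sys
d=np.load("fix.npz");th=np.radians(3.0);F=np.array([[np.cos(th),-np.sin(th)],[np.sin(th),np.cos(th)]]);O=d["O"]
f,K,R,C=grab("top");hsv=cv2.cvtColor(f,cv2.COLOR_RGB2HSV)
red=cv2.inRange(hsv,(0,150,60),(6,255,255))|cv2.inRange(hsv,(174,150,60),(180,255,255))
wh=cv2.inRange(hsv,(0,0,150),(180,70,255));yel=cv2.inRange(hsv,(22,120,60),(34,255,255))
L=[]
def fit(n,mk,z,r0,r1,alo,ahi,use=True):
    px=np.argwhere(mk)[:,::-1];P=(onz(px,K,R,C,z)[:,:2]-O)@F;r=np.hypot(*P.T);a=np.degrees(np.arctan2(P[:,1],P[:,0]))%360
    s=(r>r0)&(r<r1)&(((a-alo)%360)<(ahi-alo));Q=P[s]
    v=cv2.fitLine(Q.astype(np.float32),cv2.DIST_HUBER,0,.01,.01).ravel()
    if v[0]<0:v[:2]*=-1
    if use:L.append((v,len(Q)))
    print(n,len(Q),"dir",np.degrees(np.arctan2(v[1],v[0])).round(2),Q.mean(0).round(1));return v,Q
ra=float(sys.argv[1])
rv,rQ=fit("red",red,70,70,130,ra-15,ra+15)
fit("w-45",wh,70,90,130,ra-45-13,ra-45+13)
fit("w180",wh,70,95,130,ra+180-11,ra+180+11) if len(sys.argv)>2 else None
pv,pQ=fit("ptr",yel,71,130,195,-20,40,False)
A=np.array([[-v[1],v[0]] for v,_ in L]);b=np.array([-v[1]*v[2]+v[0]*v[3] for v,_ in L])
c=np.linalg.lstsq(A,b,rcond=None)[0];print("axis",c,"res",(A@c-b).round(1))
for cc in (c,np.array(c)*.5,np.zeros(2)):
    an=lambda Q:np.degrees(np.arctan2(*(Q.mean(0)-cc)[::-1]))
    print(cc.round(1),"red",an(rQ).round(2),"ptr",an(pQ).round(2),"diff",(an(rQ)-an(pQ)).round(2))
# extremity of pointer near the axis
r=np.hypot(*(pQ-c).T);t=pQ[r<r.min()+14];print("tip ang",np.degrees(np.arctan2(*(t.mean(0)-c)[::-1])),r.min(),r.max())
E
python3 ax.py 24 1
```

```text
red 83 dir 21.66 [89.2 41.1]
w-45 50 dir -21.03 [ 99.8 -38.6]
w180 43 dir 22.76 [-101.8  -38.6]
ptr 183 dir 8.03 [161.8  31.5]
axis [-6.482135   2.4197698] res [-0.7  0.   0.7]
[-6.5  2.4] red 22.0 ptr 9.79 diff 12.21
[-3.2  1.2] red 23.33 ptr 10.39 diff 12.94
[0. 0.] red 24.72 ptr 11.0 diff 13.72
tip ang 9.990041020049345 139.07514714204734 194.70485342238942
```

>>> drive_tool(commands=[[[0, 3, 0], 0], [[0, 5, 0], 0], [[0, 7, 0], 0], [[0, 9, 0], 0], [[0, 10, 0], 0], [[0, 11, 0], 0], [[0, 11, 0], 0]])

```text
time: 26.87
tool_pos: [555.5, 98.3, 62.5]
tcp_rot: [[-0.705, 0.262, 0.66], [0.187, 0.965, -0.183], [-0.685, -0.006, -0.729]]
contact_force: [-1.2, -0.5, 0.5]
finger_gap: -0.0
gripper_force: 0.0
```

```bash
cat >> ax.py <<'E'
n=np.array([-rv[1],rv[0]]);print("ptr mean off red line",((pQ.mean(0)-rv[2:])@n).round(2),"tip off",((t.mean(0)-rv[2:])@n).round(2))
E
python3 ax.py 15 1
```

```text
red 74 dir 13.05 [93.9 25.6]
w-45 49 dir -31.14 [ 92. -54.]
w180 29 dir 16.09 [-103.4  -21. ]
ptr 182 dir 7.51 [161.9  31.5]
axis [-5.463095   4.8133135] res [ 2.2 -0.2 -2.1]
[-5.5  4.8] red 11.83 ptr 9.05 diff 2.78
[-2.7  2.4] red 13.51 ptr 10.02 diff 3.5
[0. 0.] red 15.27 ptr 11.0 diff 4.26
tip ang 9.155918044474534 138.19651680648286 193.29635453964696
ptr mean off red line -9.63 tip off -7.7
```

>>> drive_tool(commands=[[[0, 1, 0], 0], [[0, 2, 0], 0], [[0, 3, 0], 0], [[0, 3.5, 0], 0], [[0, 4, 0], 0], [[0, 4, 0], 0], [[0, 4, 0], 0]])

```text
time: 27.5
tool_pos: [556.5, 101.9, 62.4]
tcp_rot: [[-0.705, 0.262, 0.66], [0.187, 0.965, -0.183], [-0.685, -0.006, -0.729]]
contact_force: [-0.3, 0.7, -0.0]
finger_gap: 0.004
gripper_force: 0.1
```

```bash
python3 ax.py 12; python3 - <<'E'
from h import *
f,K,R,C=grab("scene");np.savez("scene2.npz",f=f,K=K,R=R,C=C)
save("s2.png",cv2.resize(f[220:380,240:420],None,fx=4,fy=3.7,interpolation=cv2.INTER_CUBIC)[:600,:800])
E
```

```text
red 75 dir 10.07 [94.9 20.8]
w-45 47 dir -33.36 [ 89.2 -58.6]
ptr 180 dir 7.33 [161.8  31.4]
axis [-4.7319427  3.158081 ] res [0. 0.]
[-4.7  3.2] red 10.06 ptr 9.61 diff 0.44
[-2.4  1.6] red 11.19 ptr 10.28 diff 0.91
[0. 0.] red 12.38 ptr 10.97 diff 1.41
tip ang 9.847159563320167 137.75636504957728 192.85319722473503
ptr mean off red line -1.37 tip off -0.58
```

View pics/s2.png

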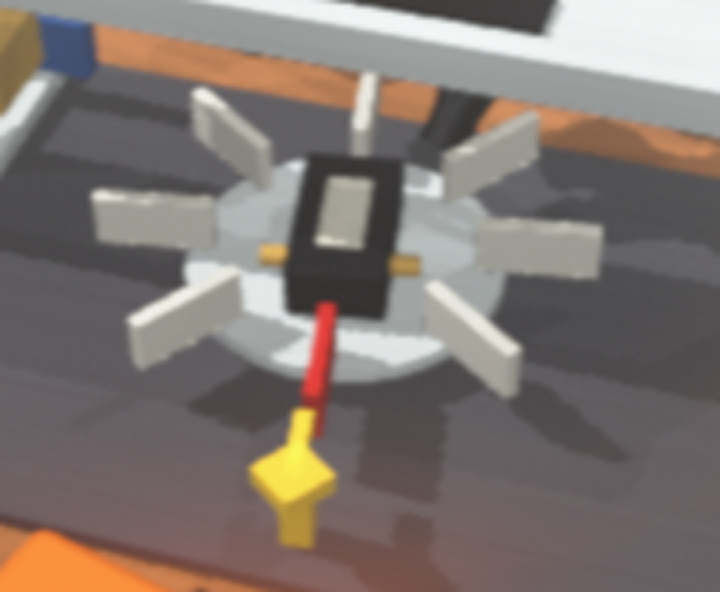

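The scene crop shows the red spoke from (327,305) to (313,400) nearly collinear with the pointer from (305,410) to (295,455). About 0.7° remains, so I'll push 1 mm more and then retract.

>>> drive_tool(commands=[[[0, 0.5, 0], 0], [[0, 1, 0], 0], [[0, 1, 0], 0], [[0, 1, 0], 0]])

```text
time: 27.93
tool_pos: [556.7, 102.8, 62.4]
tcp_rot: [[-0.705, 0.262, 0.659], [0.187, 0.965, -0.184], [-0.685, -0.006, -0.729]]
contact_force: [-0.3, 0.3, -0.7]
finger_gap: 0.002
gripper_force: 0.1
```

```bash
python3 ax.py 12; python3 - <<'E'
from h import *
for nm in("scene2",None):
    if nm: d=np.load("scene2.npz");f,K,R,C=[d[k] for k in "fKRC"]
    else: f,K,R,C=grab("scene")
    hsv=cv2.cvtColor(f,cv2.COLOR_RGB2HSV);c=hsv[290:350,300:335]
    for n,m in(("red",cv2.inRange(c,(0,150,150),(8,255,255))|cv2.inRange(c,(174,150,150),(180,255,255))),("yel",cv2.inRange(c,(22,120,100),(34,255,255)))):
        p=np.argwhere(m)+[290,300]
        for v in sorted(set(p[:,0]))[::3]: print(n,v,p[p[:,0]==v][:,1].mean().round(1),(p[:,0]==v).sum(),end="; ")
    print()
E
```

```text
red 73 dir 9.15 [95.5 19.7]
w-45 46 dir -35.79 [ 88.2 -59.7]
ptr 185 dir 8.45 [161.8  31.6]
axis [-0.34872043  4.1728754 ] res [ 0. -0.]
[-0.3  4.2] red 9.18 ptr 9.59 diff -0.4
[-0.2  2.1] red 10.41 ptr 10.31 diff 0.1
[0. 0.] red 11.64 ptr 11.04 diff 0.6
tip ang 9.718496271738381 132.74050576454758 188.36085989188734
ptr mean off red line 1.26 tip off 1.39
red 302 321.0 3; red 305 321.5 4; red 308 321.0 3; red 311 320.5 4; red 314 320.5 4; red 317 319.5 4; red 320 319.0 5; red 323 318.0 5; red 326 318.0 5; yel 331 315.0 5; yel 334 315.0 5; yel 337 314.0 5; yel 340 314.0 7; yel 343 312.5 12; yel 346 312.0 19; yel 349 312.5 20; 
red 302 320.5 4; red 305 320.5 4; red 308 320.5 4; red 311 320.0 3; red 314 319.5 4; red 317 319.0 3; red 320 318.5 4; red 323 317.0 5; red 326 317.0 5; yel 331 315.0 5; yel 334 315.0 5; yel 337 314.0 5; yel 340 314.0 7; yel 343 312.5 12; yel 346 312.0 19; yel 349 312.5 20;
```

>>> drive_tool(commands=[[[0, -3, 0], 0], [[0, -6, 0], 0], [[0, -6, -20], 0], [[0, -6, -45], 0], [[0, -6, -45], 0], [[0, -6, -45], 0]])

```text
time: 28.53
tool_pos: [525.6, 105.3, 96.1]
tcp_rot: [[-0.703, 0.261, 0.661], [0.186, 0.965, -0.183], [-0.686, -0.006, -0.728]]
contact_force: [-0.2, -0.5, -0.4]
finger_gap: 0.003
gripper_force: 0.0
```

```bash
python3 go.py; python3 ax.py 12 | tail -6|head -4; python3 - <<'E'
from srch import *
from station import env
Q=np.array(env.observe()['q'])
for mid in ([((-120,35,170),0),((-120,-200,200),0),((-120,-248,150),0),((-121,-248,90),0)],[((-120,35,170),0),((-115,-248,170),0),((-121,-248,90),0)],[((-120,35,250),0),((-90,-248,260),0),((-115,-248,170),0)]):
    q=Q
    for mm in mid+[((-121,-248,50),0),((-52,-248,50),0)]:
        w,q=path(q,[mm]);p,R=pose(q);print(mm,round(w,1),q.round(2),R[:,2].round(2), (F.T@(p[:2]-O)).round(0),p[2].round())
    print()
E
```

```text
now fix [-100.2   37.6] 96.1 q [ 0.35  0.65 -1.17  2.38  1.8   1.13 -0.76] f [-0.2 -0.5 -0.4]
axis [0.8669374 4.3686314] res [0. 0.]
[0.9 4.4] red 9.18 ptr 9.56 diff -0.38
[0.4 2.2] red 10.42 ptr 10.29 diff 0.13
[0. 0.] red 11.64 ptr 11.01 diff 0.62
((-120, 35, 170), 0) 0.0 [ 0.52  0.45 -1.34  2.36  1.58  1.02 -0.59] [ 0.66 -0.18 -0.73] [-120.   35.] 170.0
((-120, -200, 200), 0) 0.0 [ 1.35  0.25 -1.35  2.37  1.76  0.37 -0.22] [ 0.66 -0.18 -0.73] [-120. -200.] 200.0
((-120, -248, 150), 0) 0.0 [ 1.33  0.49 -1.29  2.39  2.02  0.52 -0.3 ] [ 0.66 -0.18 -0.73] [-120. -248.] 150.0
((-121, -248, 90), 0) 0.0 [ 1.24  0.69 -1.23  2.43  2.21  0.72 -0.4 ] [ 0.66 -0.18 -0.73] [-121. -248.] 90.0
((-121, -248, 50), 0) 0.0 [ 1.18  0.81 -1.17  2.45  2.32  0.83 -0.44] [ 0.66 -0.18 -0.73] [-121. -248.] 50.0
((-52, -248, 50), 0) 0.0 [ 1.07  0.84 -1.13  2.31  2.24  0.81 -0.37] [ 0.66 -0.18 -0.73] [ -52. -248.] 50.0

((-120, 35, 170), 0) 0.0 [ 0.52  0.45 -1.34  2.36  1.58  1.02 -0.59] [ 0.66 -0.18 -0.73] [-120.   35.] 170.0
((-115, -248, 170), 0) 0.0 [ 1.36  0.42 -1.3   2.36  1.94  0.45 -0.23] [ 0.66 -0.18
[... 201 characters left out ...]
0.43] [ 0.66 -0.18 -0.73] [-121. -248.] 50.0
((-52, -248, 50), 0) 0.0 [ 1.08  0.84 -1.13  2.31  2.24  0.81 -0.36] [ 0.66 -0.18 -0.73] [ -52. -248.] 50.0

((-120, 35, 250), 0) 0.0 [ 0.74  0.13 -1.39  2.28  1.25  0.73 -0.25] [ 0.66 -0.18 -0.73] [-120.   35.] 250.0
((-90, -248, 260), 0) 2.0 [ 1.45  0.16 -1.3   2.22  1.03  0.22  0.58] [ 0.66 -0.18 -0.73] [ -90. -248.] 260.0
((-115, -248, 170), 0) 8.0 [ 1.36  0.43 -1.31  2.36  1.93  0.46 -0.22] [ 0.66 -0.18 -0.73] [-115. -248.] 170.0
((-121, -248, 50), 0) 0.0 [ 1.19  0.83 -1.19  2.45  2.31  0.84 -0.42] [ 0.66 -0.18 -0.73] [-121. -248.] 50.0
((-52, -248, 50), 0) 0.0 [ 1.08  0.85 -1.14  2.31  2.24  0.82 -0.36] [ 0.66 -0.18 -0.73] [ -52. -248.] 50.0
```

```bash
python3 go.py -120,35,165 -120,-200,190 -120,-248,120
```

```text
now fix [-100.    37.1] 95.4 q [ 0.35  0.65 -1.17  2.38  1.8   1.13 -0.76] f [ 0.9 -0.2  0.1]
-120,35,165 shift [-34.3  -8.7 -63.2]
-120,-200,190 shift [-103.9 -232.1  -30. ]
-120,-248,120 shift [ -66.7 -277.2   31.4]
```

>>> drive_tool(commands=[[[-12, -3, -21], 0], [[-23, -6, -42], 0], [[-34, -9, -63], 0], [[-34, -9, -63], 0], [[-48, -53, -57], 0], [[-62, -98, -50], 0], [[-76, -143, -43], 0], [[-90, -188, -36], 0], [[-104, -232, -30], 0], [[-104, -232, -30], 0]])

```text
time: 29.42
tool_pos: [517.3, -138.2, 189.4]
tcp_rot: [[-0.704, 0.268, 0.658], [0.191, 0.963, -0.189], [-0.684, -0.007, -0.729]]
contact_force: [1.2, -0.0, 1.3]
finger_gap: 0.001
gripper_force: 0.0
```

>>> drive_tool(commands=[[[0, 0, 0], 0], [[0, 0, 0], 0], [[0, 0, 0], 0]])

```text
time: 29.67
tool_pos: [518.0, -132.5, 189.0]
tcp_rot: [[-0.705, 0.262, 0.659], [0.188, 0.965, -0.183], [-0.684, -0.005, -0.73]]
contact_force: [-1.1, 0.1, 0.4]
finger_gap: 0.004
gripper_force: 0.0
```

```bash
python3 go.py -120,-200,190 -120,-248,120; cat > bar.py <<'E'
from h import *
d=np.load("fix.npz");th=np.radians(3.0);F=np.array([[np.cos(th),-np.sin(th)],[np.sin(th),np.cos(th)]]);O=d["O"]
f,K,R,C=grab("wrist");save("w3.png",f)
E
python3 bar.py
```

```text
now fix [-120.3 -199.5] 189.0 q [ 1.29  0.26 -1.28  2.38  1.84  0.37 -0.28] f [-1.1  0.1  0.4]
-120,-200,190 shift [-1.  -0.4 -0.4]
-120,-248,120 shift [ 36.1 -45.7  61.1]
```

View pics/w3.png

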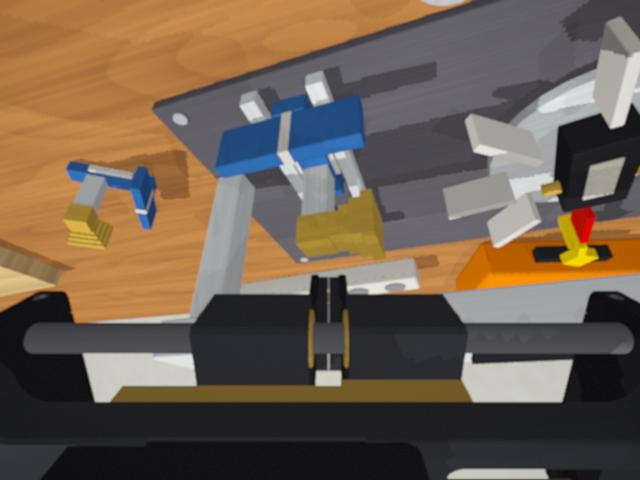

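The picture shows the carriage bar at (217,150)-(362,97), with its white stripe running from about (287,112) to (290,165). The red spoke is in line with the pointer at (580,230).

```bash
cat >> bar.py <<'E'
hsv=cv2.cvtColor(f,cv2.COLOR_RGB2HSV)
m=cv2.inRange(hsv,(100,120,40),(125,255,255));m[:, :205]=0;m[:,375:]=0
fx=lambda px,z:((onz(px,K,R,C,z)[:,:2]-O)@F).round(1).tolist()
print("stripe top z31",fx([[287,112]],31),"z73",fx([[287,112]],73),"stripe end z73",fx([[290,165]],73))
for u in (250,335):
    v=np.where(m[:,u]>0)[0];print(u,v.min(),v.max(),hsv[v[::4],u,2].tolist(),"min z31",fx([[u,v.min()]],31),"max z73",fx([[u,v.max()]],73))
E
python3 bar.py
```

```text
stripe top z31 [[-117.6, -234.4]] z73 [[-148.9, -217.3]] stripe end z73 [[-101.7, -235.9]]
250 124 172 [125, 125, 123, 124, 125, 125, 127, 126, 125, 176, 177, 178, 122] min z31 [[-115.8, -268.9]] max z73 [[-104.0, -269.9]]
335 101 195 [119, 128, 128, 126, 127, 128, 128, 129, 129, 141, 186, 185, 174, 113, 125, 128, 126, 175] min z31 [[-115.7, -194.6]] max z73 [[-53.9, -213.8]]
```

```bash
python3 - <<'E'
from srch import *
from station import env
Q=np.array(env.observe()['q'])
for x,z in((-134,52),(-134,60),(-130,60)):
    q=Q
    for mm in [((x,-248,150),0),((x,-248,95),0),((x,-248,z),0),((-100,-248,z),0),((-52,-248,z),0)]:
        w,q=path(q,[mm]);p,R=pose(q);print(mm,round(w,1),q.round(2),R[:,2].round(2), (F.T@(p[:2]-O)).round(0),p[2].round())
    print()
E
python3 go.py -134,-248,150 -134,-248,95
```

```text
((-134, -248, 150), 0) 0.0 [ 1.35  0.44 -1.27  2.42  2.07  0.47 -0.35] [ 0.66 -0.18 -0.73] [-134. -248.] 150.0
((-134, -248, 95), 0) 0.2 [ 1.32  0.74 -1.32  2.45  2.16  0.76 -0.31] [ 0.66 -0.18 -0.73] [-134. -248.] 95.0
((-134, -248, 52), 0) 2.7 [ 1.31  1.01 -1.39  2.45  2.18  0.99 -0.18] [ 0.65 -0.18 -0.74] [-132. -249.] 52.0
((-100, -248, 52), 0) 0.0 [ 1.26  1.02 -1.37  2.39  2.16  0.99 -0.16] [ 0.65 -0.18 -0.74] [-100. -248.] 52.0
((-52, -248, 52), 0) 0.0 [ 1.18  1.03 -1.35  2.29  2.13  0.98 -0.13] [ 0.65 -0.18 -0.74] [ -52. -248.] 52.0

((-134, -248, 150), 0) 0.0 [ 1.35  0.44 -1.27  2.42  2.07  0.47 -0.35] [ 0.66 -0.18 -0.73] [-134. -248.] 150.0
((-134, -248, 95), 0) 0.2 [ 1.32  0.74 -1.32  2.45  2.16  0.76 -0.31] [ 0.66 -0.18 -0.73] [-134. -248.] 95.0
((-134, -248, 60), 0) 2.3 [ 1.32  0.97 -1.39  2.45  2.17  0.96 -0.19] [ 0.65 -0.18 -0.74] [-132. -249.] 60.0
((-100, -248, 60), 0) 0.0 [ 1.26  0.98 -1.37  2.39  2.15  0.96 -0.17] [ 0.65 -0.18 -0.74] [-100. -248.] 60.0
((-52, -248, 60), 0) 0.0 [ 1.18  1.   -1.34  2.29  2.12  0.96 -0.14] [ 0.65 -0.18 -0.74] [ -52. -248.] 60.0

((-130, -248, 150), 0) 0.0 [ 1.34  0.44 -1.26  2.41  2.07  0.47 -0.35] [ 0.66 -0.18 -0.73] [-130. -248.] 150.0
((-130, -248, 95), 0) 0.0 [ 1.25  0.64 -1.21  2.45  2.23  0.67 -0.43] [ 0.66 -0.18 -0.73] [-130. -248.] 95.0
((-130, -248, 60), 0) 5.4 [ 1.31  0.98 -1.39  2.45  2.18  0.98 -0.2 ] [ 0.66 -0.18 -0.73] [-129. -248.] 60.0
((-100, -248, 60), 0) 0.0 [ 1.26  0.99 -1.37  2.39  2.16  0.98 -0.18] [ 0.66 -0.18 -0.73] [-100. -248.] 60.0
((-52, -248, 60), 0) 0.0 [ 1.19  1.01 -1.34  2.3   2.14  0.97 -0.14] [ 0.66 -0.18 -0.73] [ -52. -248.] 60.0

now fix [-119.9 -197.9] 189.2 q [ 1.29  0.26 -1.28  2.38  1.84  0.37 -0.28] f [-0.  -0.2  0.7]
-134,-248,150 shift [ 25.4 -51.8  30.3]
-134,-248,95 shift [ 63.1 -51.5  70.4]
```

>>> drive_tool(commands=[[[9, -18, 10], 0], [[17, -36, 20], 0], [[25, -56, 30], 0], [[25, -56, 30], 0], [[38, -56, 44], 0], [[50, -56, 57], 0], [[63, -55, 70], 0], [[63, -55, 70], 0], [[63, -55, 70], 0], [[63, -55, 70], 0]])

```text
time: 30.6
tool_pos: [506.7, -184.7, 95.8]
tcp_rot: [[-0.706, 0.259, 0.66], [0.186, 0.966, -0.179], [-0.684, -0.004, -0.73]]
contact_force: [0.5, -0.2, 0.2]
finger_gap: 0.005
gripper_force: 0.0
```

```bash
python3 go.py -134,-252,95 -134,-252,58
```

```text
now fix [-134.3 -251. ] 95.8 q [ 1.35  0.77 -1.37  2.45  2.13  0.79 -0.26] f [ 0.5 -0.2  0.2]
-134,-252,95 shift [ 0.1 -0.9  1. ]
-134,-252,58 shift [25.4 -0.8 28. ]
```

>>> drive_tool(commands=[[[6, 0, 7], 0], [[13, 0, 14], 0], [[19, 0, 21], 0], [[25, 0, 28], 0], [[25, 0, 28], 0], [[25, 0, 28], 0]])

```text
time: 31.1
tool_pos: [512.5, -188.5, 59.4]
tcp_rot: [[-0.708, 0.26, 0.657], [0.187, 0.966, -0.18], [-0.681, -0.004, -0.732]]
contact_force: [0.7, 0.3, 0.2]
finger_gap: 0.007
gripper_force: 0.0
```

```bash
python3 go.py -110,-250,57 -75,-250,57 -58,-250,57
```

```text
now fix [-128.7 -255. ] 59.4 q [ 1.33  0.97 -1.39  2.45  2.19  0.96 -0.19] f [0.7 0.3 0.2]
-110,-250,57 shift [-10.3  10.6  12.8]
-75,-250,57 shift [-34.7  21.4  35.4]
-58,-250,57 shift [-46.5  26.7  46.4]
```

>>> drive_tool(commands=[[[-3, 3, 4], 0], [[-6, 6, 8], 0], [[-10, 10, 13], 0], [[-14, 12, 17], 0], [[-18, 14, 20], 0], [[-22, 16, 24], 0], [[-26, 18, 28], 0], [[-30, 20, 32], 0], [[-35, 21, 35], 0], [[-35, 21, 35], 0]])

```text
time: 31.93
tool_pos: [564.5, -183.8, 57.8]
tcp_rot: [[-0.708, 0.264, 0.654], [0.187, 0.964, -0.187], [-0.681, -0.01, -0.733]]
contact_force: [-5.2, -3.3, -0.9]
finger_gap: 0.003
gripper_force: 2.6
```

```bash
python3 go.py -65,-249,57 -55,-249,57 -45,-249,57; cat > nose.py <<'E'
from h import *
d=np.load("fix.npz");th=np.radians(3.0);F=np.array([[np.cos(th),-np.sin(th)],[np.sin(th),np.cos(th)]]);O=d["O"]
f,K,R,C=grab("top");hsv=cv2.cvtColor(f,cv2.COLOR_RGB2HSV);save("t_n.png",f)
for n,lo,hi in(("blue",(100,110,40),(125,255,255)),("yel",(20,120,90),(34,255,255))):
    m=cv2.inRange(hsv,lo,hi);px=np.argwhere(m)[:,::-1];px=px[(px[:,0]>385)&(px[:,0]<440)&(px[:,1]>165)&(px[:,1]<275)]
    P=(onz(px,K,R,C,30 if n=="blue" else 46)[:,:2]-O)@F
    if len(P): 
        s=P[:,0]>0 ; print(n,len(px),s.sum(), P[s].min(0).round(1) if s.any() else "",P[s].max(0).round(1) if s.any() else "")
E
python3 nose.py
```

```text
now fix [ -76.5 -253.1] 57.8 q [ 1.23  0.99 -1.35  2.35  2.16  0.97 -0.17] f [-5.2 -3.3 -0.9]
-65,-249,57 shift [-6.5  7.5  7.1]
-55,-249,57 shift [-13.5  10.6  13.6]
-45,-249,57 shift [-20.5  13.8  20. ]
blue 235 29 [  46.7 -248.4] [  53. -224.]
yel 393 353 [  43.1 -273.9] [  98.9 -190. ]
```

```bash
python3 go.py -70,-250,49 -56,-249,48
```

```text
now fix [ -76.6 -253. ] 57.8 q [ 1.23  0.99 -1.35  2.35  2.16  0.97 -0.17] f [-5.3 -2.   0.6]
-70,-250,49 shift [ 2.1  5.  10. ]
-56,-249,48 shift [-6.8 10.4 19.5]
```

>>> drive_tool(commands=[[[1, 3, 5], 0], [[2, 5, 10], 0], [[0, 6, 12], 0], [[-2, 7, 14], 0], [[-4, 9, 16], 0], [[-6, 10, 18], 0], [[-7, 10, 20], 0], [[-7, 10, 20], 0]])

```text
time: 32.65
tool_pos: [584.2, -179.3, 48.0]
tcp_rot: [[-0.708, 0.265, 0.654], [0.187, 0.964, -0.188], [-0.681, -0.011, -0.733]]
contact_force: [-11.5, -2.8, 7.2]
finger_gap: 0.006
gripper_force: 5.9
```

```bash
python3 nose.py; python3 go.py -52,-249,47 -48,-249,47
```

```text
blue 25 25 [  66.7 -249.8] [  72.3 -225.3]
yel 613 583 [  42.9 -273.9] [  98.9 -188.7]
now fix [ -56.6 -249.7] 48.0 q [ 1.18  1.02 -1.32  2.31  2.17  0.99 -0.17] f [-10.7  -3.    6.9]
-52,-249,47 shift [-2.4  2.1  3.5]
-48,-249,47 shift [-5.2  3.4  6.1]
```

>>> drive_tool(commands=[[[-1, 1, 1], 0], [[-2, 1, 2], 0], [[-3, 2, 3], 0], [[-4, 2, 4], 0], [[-4, 2, 4], 0]])

```text
time: 33.12
tool_pos: [589.9, -179.1, 47.9]
tcp_rot: [[-0.708, 0.265, 0.654], [0.186, 0.964, -0.189], [-0.681, -0.012, -0.732]]
contact_force: [-13.9, -4.2, 8.0]
finger_gap: 0.007
gripper_force: 6.9
```

```bash
python3 nose.py; python3 go.py
```

```text
blue 18 18 [  74. -248.] [  77.4 -225.9]
yel 678 652 [  42.9 -273.9] [  98.7 -188.8]
now fix [ -50.9 -249.7] 47.9 q [ 1.17  1.02 -1.32  2.3   2.17  0.99 -0.17] f [-13.7  -2.9   8.8]
```

>>> drive_tool(commands=[[[-1, 0, 1], 0], [[-2, 1, 2], 0], [[-2, 1, 2], 0], [[-2, 1, 2], 0]])

```text
time: 33.5
tool_pos: [591.2, -179.0, 47.7]
tcp_rot: [[-0.709, 0.266, 0.653], [0.186, 0.964, -0.191], [-0.68, -0.014, -0.733]]
contact_force: [-24.0, -4.4, 15.7]
finger_gap: 0.003
gripper_force: 11.7
```

```bash
python3 go.py
```

```text
now fix [ -49.5 -249.8] 47.7 q [ 1.17  1.02 -1.32  2.3   2.16  0.99 -0.16] f [-24.   -4.4  15.7]
```

>>> drive_tool(commands=[[[-1, 0, 1], 0], [[-1.5, 0, 1.5], 0], [[-1.5, 0, 1.5], 0]])

```text
time: 33.75
tool_pos: [591.6, -179.1, 47.5]
tcp_rot: [[-0.711, 0.265, 0.652], [0.185, 0.964, -0.191], [-0.679, -0.015, -0.734]]
contact_force: [-32.3, -3.7, 22.6]
finger_gap: 0.008
gripper_force: 16.5
```

```bash
python3 go.py; python3 nose.py; python3 - <<'E'
from h import *
f,K,R,C=grab("top");a=cv2.resize(f[165:215,380:440],None,fx=6.5,fy=6.5,interpolation=cv2.INTER_CUBIC)
f2,*_=grab("scene");b=cv2.resize(f2[210:320,170:270],(390,429),interpolation=cv2.INTER_CUBIC)
o=np.zeros((430,790,3),np.uint8);o[:a.shape[0],:a.shape[1]]=a;o[:429,400:790]=b;save("c1.png",o)
E
```

```text
now fix [ -49.2 -249.8] 47.5 q [ 1.17  1.02 -1.32  2.3   2.16  0.99 -0.16] f [-32.3  -3.7  22.6]
blue 20 20 [  74. -248.] [  77.7 -225.9]
yel 665 642 [  43.  -273.7] [  98.7 -189. ]
```

View pics/c1.png

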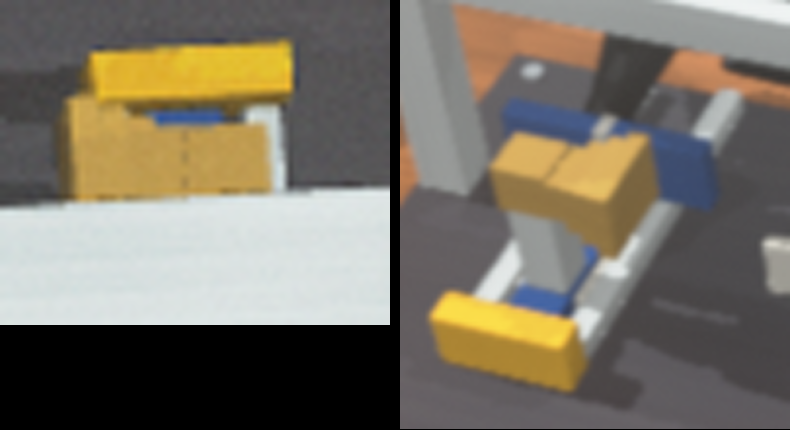

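The nose is flush against the yellow stop: blue meets yellow at (190,115) in the crop, and the force rises with no further motion. Now I back off along the tool axis.

>>> drive_tool(commands=[[[3, 0, -3], 0], [[5, 0, -8], 0], [[5, 0, -25], 0], [[5, 0, -45], 0], [[5, 0, -65], 0], [[5, 0, -85], 0], [[5, 0, -105], 0], [[5, 0, -105], 0], [[5, 0, -105], 0]])

```text
time: 34.65
tool_pos: [525.1, -157.8, 122.5]
tcp_rot: [[-0.706, 0.261, 0.658], [0.184, 0.965, -0.186], [-0.684, -0.01, -0.729]]
contact_force: [0.3, 0.6, -0.7]
finger_gap: 0.007
gripper_force: 0.0
```

```bash
python3 go.py; python3 nose.py; python3 ax.py 12; python3 - <<'E'
from h import *
f,*_=grab("top");save("end.png",f)
E
```

```text
now fix [-114.4 -225.1] 122.5 q [ 1.27  0.66 -1.37  2.41  2.03  0.75 -0.28] f [ 0.3  0.6 -0.7]
blue 20 20 [  74. -248.] [  77.7 -225.9]
yel 676 651 [  42.9 -273.7] [  98.9 -188.8]
red 73 dir 9.15 [95.5 19.7]
w-45 46 dir -35.79 [ 88.2 -59.7]
ptr 185 dir 8.4 [161.8  31.5]
axis [-0.34872043  4.1728754 ] res [ 0. -0.]
[-0.3  4.2] red 9.18 ptr 9.56 diff -0.38
[-0.2  2.1] red 10.41 ptr 10.29 diff 0.13
[0. 0.] red 11.64 ptr 11.01 diff 0.62
tip ang 9.718496271738381 132.74050576454758 188.36085989188734
ptr mean off red line 1.19 tip off 1.39
```

View pics/end.png

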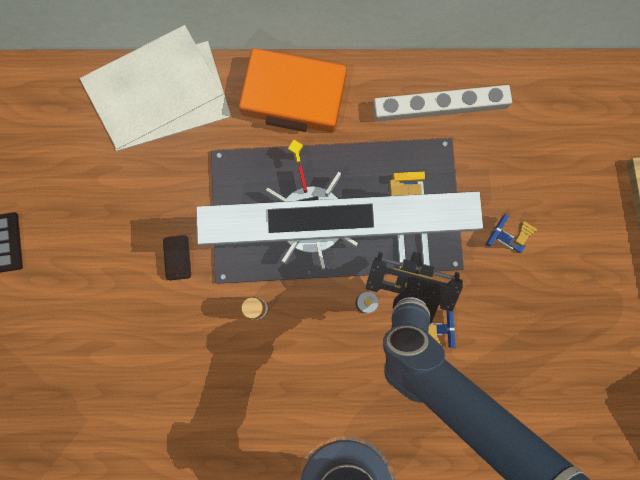

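The final view shows the red spoke in line with the pointer at (300,165), the carriage at the stop at (408,183), and the jar, attenuator and mouse where they started. The tool is clear, so I'm handing in.

```bash
python3 -c "
from station import env
print(env.close_job())"
```

```text
the job is handed in; nothing more can be done
None
```

The job is handed in at about 35 s: the red spoke lines up with the yellow pointer to within about 0.6°, the carriage nose is home against the stop, and I saw no contact with the device, bridge, jar, attenuator or mouse; the moves have no tilt command, so I got the tilt by driving the arm past its reach limits.

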